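# Pack the turned knobs into the divided tray

## Task

Lift the wooden cover off the divided tray and set it down on the grey felt pad, then stand every turned wooden knob that lies about on the table, foot down, in a well of the tray, one to a well. Finally put the cover back on the tray, lowering it gently until it sits fully home; keep the cover level throughout and do not disturb the two glass jars.

Things in the scene. Friction and masses are not known exactly. Their poses are not given: they have to be found in the camera images.
- tray: dark wooden tray, fixed. Plinth 236 (x) x 171 (y) x 10 mm; on it a rim 202 x 137 mm outside, 6 mm thick, top 30 mm above the table, and dividers making 3 (along x) x 2 (along y) square wells, 60 x 60 x 20 mm deep, centres 65 mm apart. The cover is on it at the start. Origin: centre of the plinth's underside; z up
- tray_seat (a point): point on the tray's axis on top of the plinth, 10 mm above the table; the cover's origin lies here when it is fully home
- well0 (a point): centre of the floor of a well of the tray, 10 mm above the table (well0-2 in the row at -y of the tray, from -x to +x; well3-5 likewise in the +y row)
- well1 (a point): centre of the floor of a well of the tray, 10 mm above the table (well0-2 in the row at -y of the tray, from -x to +x; well3-5 likewise in the +y row)
- well2 (a point): centre of the floor of a well of the tray, 10 mm above the table (well0-2 in the row at -y of the tray, from -x to +x; well3-5 likewise in the +y row)
- well3 (a point): centre of the floor of a well of the tray, 10 mm above the table (well0-2 in the row at -y of the tray, from -x to +x; well3-5 likewise in the +y row)
- well4 (a point): centre of the floor of a well of the tray, 10 mm above the table (well0-2 in the row at -y of the tray, from -x to +x; well3-5 likewise in the +y row)
- well5 (a point): centre of the floor of a well of the tray, 10 mm above the table (well0-2 in the row at -y of the tray, from -x to +x; well3-5 likewise in the +y row)
- cover: light wooden lift-off cover: open-bottomed box 224 (x) x 159 (y) x 70 mm, inside 214 x 149 x 64 mm, 0.45 kg; dark bar handle in the middle of its top, 100 mm along x, 20 mm thick along y, 70 to 106 mm above the origin. Drops over the tray's rim (6 mm play each side) to rest on the plinth, either way round. Origin: centre of its lower edge plane; z up
- cover_grip (a point): centre of the cover's bar handle, 92 mm above the cover's lower edge
- pad: grey felt pad 250 (x) x 190 (y) x 3 mm, fixed to the table; origin: centre of its underside
- knob0: turned walnut knob, 62 mm tall: round foot 49 mm across up to 22 mm (40 mm at its bevelled underside), above it a head 32 mm across up to 62 mm (waist at 28 mm; grip the head, 34 to 58 mm up); about 70 g; may be absent (None from the start). Origin: centre of its underside; z up when standing
- knob1: turned walnut knob, 62 mm tall: round foot 49 mm across up to 22 mm (40 mm at its bevelled underside), above it a head 32 mm across up to 62 mm (waist at 28 mm; grip the head, 34 to 58 mm up); about 70 g; may be absent (None from the start). Origin: centre of its underside; z up when standing
- knob2: turned walnut knob, 62 mm tall: round foot 49 mm across up to 22 mm (40 mm at its bevelled underside), above it a head 32 mm across up to 62 mm (waist at 28 mm; grip the head, 34 to 58 mm up); about 70 g; may be absent (None from the start). Origin: centre of its underside; z up when standing
- knob3: turned walnut knob, 62 mm tall: round foot 49 mm across up to 22 mm (40 mm at its bevelled underside), above it a head 32 mm across up to 62 mm (waist at 28 mm; grip the head, 34 to 58 mm up); about 70 g; may be absent (None from the start). Origin: centre of its underside; z up when standing
- knob4: turned walnut knob, 62 mm tall: round foot 49 mm across up to 22 mm (40 mm at its bevelled underside), above it a head 32 mm across up to 62 mm (waist at 28 mm; grip the head, 34 to 58 mm up); about 70 g; may be absent (None from the start). Origin: centre of its underside; z up when standing
- knob5: turned walnut knob, 62 mm tall: round foot 49 mm across up to 22 mm (40 mm at its bevelled underside), above it a head 32 mm across up to 62 mm (waist at 28 mm; grip the head, 34 to 58 mm up); about 70 g; may be absent (None from the start). Origin: centre of its underside; z up when standing
- jar_a: glass jar with a metal lid, 60 mm across, 85 mm tall, a bystander at the far side; origin: centre of its underside
- jar_b: glass jar like jar_a, a bystander
Mind the look-alikes: they are no part of the job. What is shaped like the knob2 but green or orange is not meant.

How it is judged:
By the outcome, as a careful person would: the job done as asked, in the order asked, and still so for the second after the job is handed in, with the robot touching nothing.
Of knob0, knob1, knob2, knob3, knob4, knob5 only 4 to 6 are there at a start; the rules pass over those that are not, and their reading is None.
At some moment in a run one of knob0, knob1, knob2, knob3, knob4, knob5 may be knocked a few centimetres aside while the robot is not near it.
It also fails if it takes over 210 s, if anything falls off the work surface, if the arm or the gripper's body presses on something with over 40 N, if the wrist force passes 120 N, or if a joint passes its speed limit or range.

## Robot

A 6-joint arm with a two-finger parallel gripper is mounted at the origin on the work surface. World frame = base frame: x ahead of the robot, y to its left, z up, the work surface at z = 0. Lengths are in m, angles in rad, forces in N, time in s.
With the tool pointing down it reaches from about 0.375 to 0.975 m from the base axis. Payload 3.8 kg.
Tool frame: the origin (TCP) lies at the very end of the fingers, on their centre line; the grasp point (between the pads) lies behind it (bot.tcp_to_grasp is the y of the grasp point in the tool frame, in m); y points along the fingers, z is the direction in which the jaws open and shut, and the axes are right-handed (so a half turn about y gives the same grasp; the last joint's range is limited). The gripper opens to 85 mm and grips with 20 to 120 N. Pads are 22 mm wide; open, the fingers measure 114 mm over their backs; the gripper's body (76 mm by 85 mm) begins 54 mm behind the grasp point. The pads swing forward as they close: fully open they stand 13 mm farther back than shut.
Start: joints at [1.092, 0.264, 1.604, -0, 1.274, -0.037], TCP at [0.289, 0.61, 0.231] pointing down, gripper open.
Joint ranges: [-2.63, 2.63], [-0.94, 2.18], [0.31, 2.57], [-1.31, 4.45], [0, 2.66], [-2.55, 2.55]. Speed limits (rad/s): [2.57, 2.57, 3.14, 3.14, 3.14, 3.14].

## Interface

Orientations are given as a rotation vector (axis times angle).
In Python, from workcell import bot, optics, workorder gives the robot as it stands.
- The arm moves only by the shell command python3 -m handwheel 'ROWS' [FORCE]. ROWS is JSON, a list of rows, each a list of 7 numbers: the shift along the tool's x, y, z in m, then the turn, a rotation vector about the tool's x, y, z in rad, then the opening, from 0 (shut) to 1 (fully open). A call has 1 to 8 rows; each row shifts and turns the commanded pose from where the row before left it, along the tool's axes as they then stand; what a row does not reach is not made up. A row lasts 1/8 s, in which the tool goes at most 62.5 mm and 10.7 degrees, less where a joint would pass 70% of its speed; a pose out of reach is approached as far as the arm can. A call with a gripper value outside its range is refused whole. The fingers move at their own pace and stop on an object; FORCE is the grip in N (left out, the last holds). Time passes only in rows, so rows that do not move let the fingers close. It gives the time, the measured TCP pose, the force and the opening at its end, in the units of the state.
- bot.read_state(): the state, without advancing time (a new reading comes with each control period).
- optics.read_camera(name): name is "scene" or "top"; returns a dict with "image" (400x640x3 uint8, red, green, blue), "z_map" (400x640 float32, m along the optical axis (not along the pixel's ray), 0 where there is no reading), "mtx" (3x3 intrinsics, pixels), "world_from_camera" (4x4, takes a point from camera to world coordinates). Camera axes: x right, y down, z forward; pixel columns grow to the right and rows downward; lengths in m; the calibration is good to about 2 mm. A picture is of the moment at which its call begins.
- workorder.finish_job(): hands the job in, once; it reports no verdict.
The state is a dict: "time": time; "q": joint angles; "joint_vel": joint speeds; "joint_torque": joint torques, N m; "tool_pos": TCP position; "tcp_rot": TCP orientation; "wrist_force": force on the tool from outside, world axes, zero at the start; "torque": the same for the moment, N m; "width": opening from 0.0 (shut) to 1.0 (fully open).
Only numpy, scipy, OpenCV 4.12 (cv2) and the standard library are available. Lean on these libraries where they do the work, as an engineer would, in place of code of your own. Each camera call takes 0.05 s, during which the arm holds its last target.

## Working session

There is one attempt and no reset: what is moved stays moved. The work goes in short steps, Python scripts to look and compute and a shell command to move; the robot and the scene stay as the last step left them, time stands still between calls to the robot, and variables do not carry over. Pictures are saved under pics/ and viewed, and the job is handed in when it is done.

```bash
ls -la; mkdir -p pics; python3 - <<'E'
from workcell import bot, optics, workorder
import cv2, numpy as np
print(bot.read_state()); print(bot.tcp_to_grasp)
for n in ("scene","top"):
    d=optics.read_camera(n)
    cv2.imwrite(f"pics/{n}0.png",d["image"][:,:,::-1])
    print(n,d["mtx"],d["world_from_camera"])
E
```

```text
total 12
drwxr-xr-x  3 agent agent 4096 Dec  7 14:36 .
drwxr-xr-x 23 root  root  4096 Dec  7 14:36 ..
drwxr-xr-x  2 agent agent 4096 Dec  7 14:36 pics
{'time': 0.0, 'q': array([ 1.09210220e+00,  2.64736196e-01,  1.60537274e+00, -1.75981331e-05,
        1.27369267e+00, -3.68910114e-02]), 'joint_vel': array([ 7.08455224e-04,  3.94439889e-05, -3.80924360e-05, -1.06475161e-03,
       -1.14193070e-03, -1.25789525e-03]), 'joint_torque': array([ 1.88696422e-04, -5.15109873e+01, -3.67322695e+01, -9.68697327e-05,
        1.26887381e-02, -1.33928367e-06]), 'tool_pos': array([0.28827597, 0.60954105, 0.22997413]), 'tcp_rot': array([-1.54503306,  0.34701051, -0.34614544]), 'wrist_force': array([-0.11616345, -1.21686681,  0.52608031]), 'torque': array([-0.00205675,  0.05710236,  0.03968743]), 'width': 1.0003698998221007}
-0.0187
scene [[366.41039719   0.         317.18315187]
 [  0.         366.41039719 204.7737752 ]
 [  0.           0.           1.        ]] [[ 0.6797109   0.53203846 -0.50490411  1.0240057 ]
 [ 0.73342701 -0.5012847   0.45912795 -0.44173522]
 [-0.00882698 -0.68238459 -0.73094005  0.75135298]
 [ 0.          0.          0.          1.        ]]
top [[439.59929297   0.         317.67725092]
 [  0.         439.59929297 198.8509227 ]
 [  0.           0.           1.        ]] [[ 2.32576743e-02 -9.95966125e-01  8.66634755e-02  4.81963085e-01]
 [-9.99581444e-01 -2.46585591e-02 -1.51292103e-02  3.39974952e-04]
 [ 1.72051774e-02 -8.62753317e-02 -9.96122758e-01  1.24246984e+00]
 [ 0.00000000e+00  0.00000000e+00  0.00000000e+00  1.00000000e+00]]
```

View pics/scene0.png

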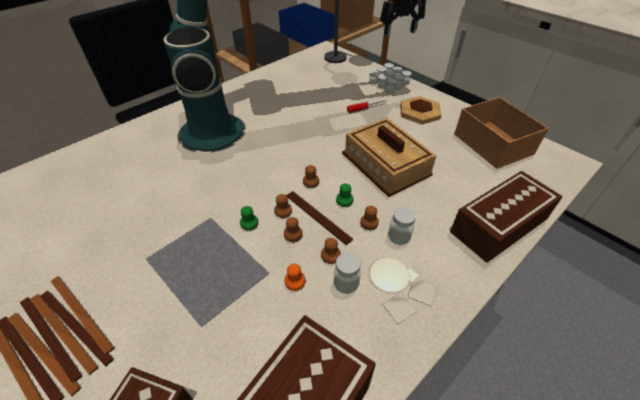

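View pics/top0.png

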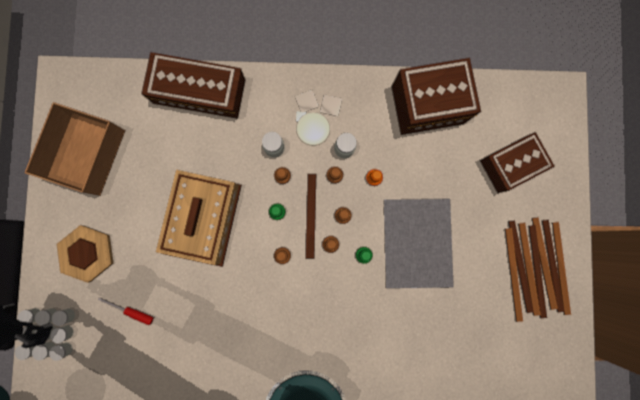

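```bash
cat > h.py <<'E'
from workcell import bot, optics, workorder
import cv2, numpy as np
from scipy.spatial.transform import Rotation as R
def cloud(d):
    K=d["mtx"];T=d["world_from_camera"];z=d["z_map"]
    v,u=np.mgrid[:400,:640]
    P=np.stack([(u-K[0,2])/K[0,0]*z,(v-K[1,2])/K[1,1]*z,z],-1)@T[:3,:3].T+T[:3,3]
    P[z==0]=np.nan
    return P
def ray(d,u,v,h):
    K=d["mtx"];T=d["world_from_camera"]
    r=T[:3,:3]@np.array([(u-K[0,2])/K[0,0],(v-K[1,2])/K[1,1],1]);o=T[:3,3]
    return o+r*(h-o[2])/r[2]
def tool():
    s=bot.read_state(); return s,R.from_rotvec(s["tcp_rot"]).as_matrix()
E
cat > show.py <<'E'
import sys; from h import *
n,name,x0,y0,x1,y1,k=sys.argv[1],sys.argv[2],*map(int,sys.argv[3:8])
d=optics.read_camera(n); im=d["image"][y0:y1,x0:x1,::-1]
cv2.imwrite(f"pics/{name}.png",cv2.resize(im,None,fx=k,fy=k,interpolation=cv2.INTER_CUBIC))
E
python3 show.py top topz 150 130 460 300 2; python3 show.py scene scz 230 100 450 310 3
python3 - <<'E'
from h import *
d=optics.read_camera("top");P=cloud(d)
hsv=cv2.cvtColor(d["image"],cv2.COLOR_RGB2HSV)
# elevated blobs
z=P[:,:,2]
print("table z",np.nanmedian(z[280:300,200:300]))
for (u,v) in [(282,175),(335,175),(343,214),(331,244),(282,255),(277,211),(364,255),(375,177),(311,215),(272,144),(345,144),(193,216),(418,243),(200,190)]:
    print((u,v),P[v,u].round(4),hsv[v,u])
m=((z>0.035)&(z<0.2)).astype(np.uint8)
n,l,st,c=cv2.connectedComponentsWithStats(m)
for i in range(1,n):
    if st[i,4]>30:
        q=P[l==i]; top=q[q[:,2]>q[:,2].max()-0.012]
        print(c[i].round(),st[i,4],q[:,2].max().round(3),((top.max(0)+top.min(0))/2).round(4),np.ptp(top,axis=0).round(3),np.median(hsv[l==i],axis=0))
print(tool())
E
```

```text
table z 0.0005375467129079547
(282, 175) [0.647  0.0804 0.0623] [ 13 176 138]
(335, 175) [ 0.6506 -0.063   0.0626] [ 13 178 132]
(343, 214) [ 0.5454 -0.0866  0.0623] [ 13 177 140]
(331, 244) [ 0.4645 -0.0559  0.0639] [ 13 179 140]
(282, 255) [0.4324 0.0737 0.0653] [ 13 177 140]
(277, 211) [0.5492 0.0908 0.0623] [ 65 156 129]
(364, 255) [ 0.4371 -0.1452  0.0588] [ 65 159 130]
(375, 177) [ 0.6481 -0.1718  0.0614] [ 14 216 189]
(311, 215) [ 0.5432 -0.0007  0.0117] [  9 179  80]
(272, 144) [nan nan nan] [ 14  23 186]
(345, 144) [ 0.7312 -0.0867  0.0875] [ 14  23 191]
(193, 216) [0.5282 0.3004 0.1154] [  9 178  79]
(418, 243) [ 0.472  -0.3042  0.0021] [  4  16 109]
(200, 190) [0.5989 0.2946 0.0802] [ 16 133 176]
[192.  83.] 4661 0.1 [0.8926 0.3298 0.0943] [0.152 0.26  0.012] [ 10. 169.  77.]
[436.  94.] 4991 0.14 [ 0.8722 -0.3279  0.1342] [0.182 0.213 0.012] [ 10. 173.  78.]
[ 71. 147.] 2624 0.107 [0.7035 0.6416 0.1014] [0.235 0.214 0.012] [ 13. 146.  63.]
[272. 143.] 415 0.092 [0.7363 0.1097 0.0858] [0.053 0.051 0.012] [ 14.  23. 182.]
[519. 162.] 2393 0.079 [ 0.7014 -0.5672  0.0734] [0.
[... 1335 characters left out ...]
717e-02]), 'joint_vel': array([-0.00132936, -0.00248958, -0.00350325,  0.00117949, -0.00081011,
        0.00028206]), 'joint_torque': array([ 6.63467608e-05, -5.14689481e+01, -3.67116272e+01, -2.22042427e-04,
        8.70567863e-03,  4.78783920e-05]), 'tool_pos': array([0.28843912, 0.60986616, 0.23061696]), 'tcp_rot': array([-1.54400099,  0.34672914, -0.34631146]), 'wrist_force': array([ 0.14932536, -0.53473016, -0.5159495 ]), 'torque': array([-0.0036851 , -0.00805078,  0.00326947]), 'width': 1.0001849781192522}, array([[ 9.03989054e-01, -5.00945894e-04,  4.27555306e-01],
       [-4.27555599e-01, -1.02546647e-03,  9.03988472e-01],
       [-1.44056835e-05, -9.99999349e-01, -1.14119269e-03]]))
```

View pics/topz.png

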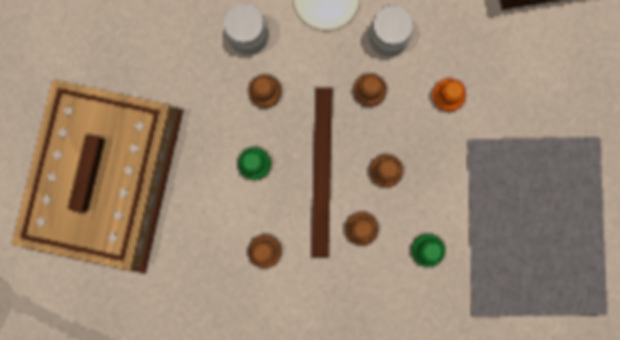

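View pics/scz.png

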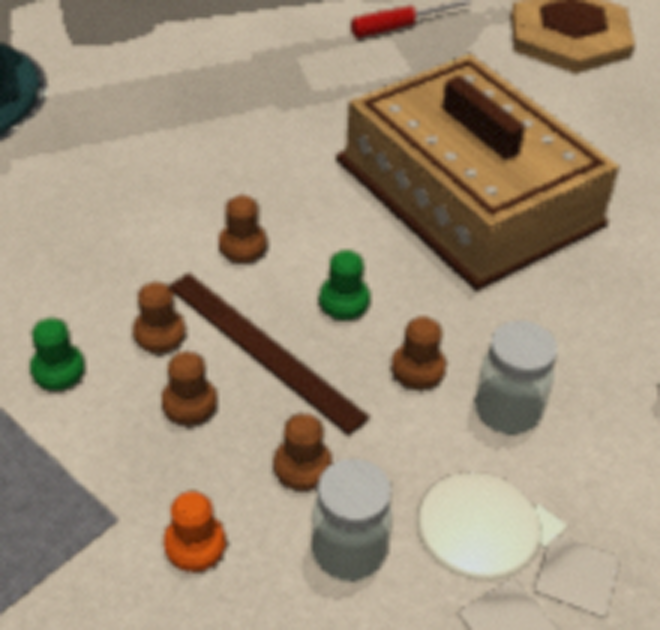

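```bash
cat > meas.py <<'E'
from h import *
def rect(pts):
    (c,s,a)=cv2.minAreaRect((pts[:,:2]*1000).astype(np.float32))
    b=cv2.boxPoints((c,s,a)); e=[b[1]-b[0],b[2]-b[1]]
    e=max(e,key=np.linalg.norm); yaw=np.degrees(np.arctan2(e[1],e[0]))
    yaw=(yaw+90)%180-90
    return np.round(c,1),np.round(s,1),round(yaw,2)
def cast(d,m,h):
    cs,_=cv2.findContours(m.astype(np.uint8),cv2.RETR_EXTERNAL,cv2.CHAIN_APPROX_NONE)
    c=max(cs,key=cv2.contourArea)[:,0]
    return np.array([ray(d,u,v,h) for u,v in c])
def knobs():
    out={}
    for n in("top","scene"):
        d=optics.read_camera(n);P=cloud(d);hsv=cv2.cvtColor(d["image"],cv2.COLOR_RGB2HSV)
        z=P[:,:,2]
        m=((z>0.05)&(z<0.08)&(P[:,:,0]<0.72)).astype(np.uint8)
        nn,l,st,c=cv2.connectedComponentsWithStats(m)
        r=[]
        for i in range(1,nn):
            hm=np.median(hsv[l==i],axis=0)
            if 60<st[i,4]<400 and hm[1]<205 and 8<hm[0]<20 and hm[1]>140:
                q=P[l==i]; t=q[q[:,2]>0.058]
                v,u=np.nonzero((l==i)&(z>0.058))
                r.append((ray(d,u.mean(),v.mean(),0.062)[:2]*1000).round(1).tolist()+[len(t)])
        out[n]=r
    return out
E
python3 - <<'E'
from meas import *
for n in("top","scene"):
    d=optics.read_camera(n);P=cloud(d);hsv=cv2.cvtColor(d["image"],cv2.COLOR_RGB2HSV)
    z=P[:,:,2];near=np.hypot(P[:,:,0]-.53,P[:,:,1]-.3)<.17
    m=near&(z>0.108)&(z<.13)&(hsv[:,:,2]<130)
    print(n,"handle",rect(P[m]),np.median(P[m],axis=0).round(4))
    m=near&(z>0.072)&(z<0.095); print("top pts",rect(P[m]))
    g=(hsv[:,:,1]<45)&(hsv[:,:,2]<135)&(hsv[:,:,2]>70)&(np.hypot(P[:,:,0]-.47,P[:,:,1]+.3)<.18)&(z<.01)
    g=cv2.morphologyEx(g.astype(np.uint8),cv2.MORPH_OPEN,np.ones((5,5)))
    print("pad",rect(cast(d,g,.003)))
print(knobs())
E
```

```text
top handle (array([528.6, 304.3]), array([19.6, 98.8]), np.float32(-10.99)) [0.5282 0.3035 0.1166]
top pts (array([529.3, 304.9]), array([161.1, 224.2]), np.float32(-10.93))
pad (array([ 472.8, -304. ]), array([248.3, 188. ]), np.float32(2.1))
scene handle (array([526.7, 302.4]), array([ 19.9, 100.1]), np.float32(-11.32)) [0.5308 0.2998 0.1161]
top pts (array([525.8, 304. ]), array([163.5, 227.6]), np.float32(-10.65))
pad (array([ 470.6, -305.2]), array([250.1, 189.4]), np.float32(2.11))
{'top': [[677.7, 733.3, 176], [652.4, 577.1, 235], [654.3, 83.8, 86], [659.3, -63.2, 87], [546.0, -88.5, 89], [464.9, -56.0, 93], [430.9, 77.3, 93]], 'scene': [[645.3, 722.0, 290], [651.5, 581.1, 239], [430.1, 74.2, 59], [464.2, -58.6, 74], [652.8, 81.1, 74], [545.2, -91.0, 81], [657.9, -66.7, 93]]}
```

```bash
cat > plan.py <<'E'
import sys; from h import *
# args: x y z(TCP mm) jawdeg
s,M=tool(); x,y,z,a=map(float,sys.argv[1:5])
cur=np.degrees(np.arctan2(M[1,2],M[0,2])); da=(a-cur+90)%180-90
# desired rotation: y down, z=jaw
a2=np.radians(cur+da); Z=np.array([np.cos(a2),np.sin(a2),0]);Y=np.array([0,0,-1.]);X=np.cross(Y,Z)
W=np.stack([X,Y,Z],1)
rv=R.from_matrix(M.T@W).as_rotvec()
dp=np.array([x,y,z])-s["tool_pos"]*1000
print("t",round(s["time"],2),"pos",(s["tool_pos"]*1000).round(1),"jaw",cur.round(2),"tilt",np.degrees(np.arccos(-M[2,1])).round(2),"w",round(s["width"],3),"F",s["wrist_force"].round(1),"q6",s["q"][5].round(2))
print("turn rv",rv.round(4),"shift AFTER turn (mm)",(W.T@dp).round(1),"| shift now-frame",(M.T@dp).round(1))
E
python3 plan.py 528 303.5 200 79
```

```text
t 0.45 pos [288.6 610.1 231.2] jaw 64.69 tilt 0.01 w 1.001 F [-0.7 -0.4 -0.6] q6 -0.04
turn rv [ 2.000e-04 -2.498e-01 -0.000e+00] shift AFTER turn (mm) [ 293.5   31.2 -255.3] | shift now-frame [ 347.5   31.2 -174.8]
```

```bash
python3 -m handwheel '[[0,0,0,0,-0.125,0,1],[0,0,0,0,-0.125,0,1],[0.049,0.005,-0.0425,0,0,0,1],[0.049,0.005,-0.0425,0,0,0,1],[0.049,0.005,-0.0425,0,0,0,1],[0.049,0.005,-0.0425,0,0,0,1],[0.049,0.005,-0.0425,0,0,0,1],[0.0485,0.005,-0.0425,0,0,0,1]]' 60; python3 -m handwheel '[[0,0,0,0,0,0,1],[0,0,0,0,0,0,1]]';python3 plan.py 528 303.5 86 79
```

```text
time: 1.45
tool_pos: [0.5201, 0.3141, 0.2027]
tcp_rot: [-1.565, 0.15, -0.151]
wrist_force: [0.2, -0.0, -0.0]
width: 1.0
time: 1.7
tool_pos: [0.5189, 0.3157, 0.2025]
tcp_rot: [-1.565, 0.152, -0.151]
wrist_force: [-1.3, 0.6, -0.0]
width: 1.0
t 1.7 pos [518.9 315.7 202.5] jaw 78.94 tilt 0.04 w 1.0 F [-1.3  0.6 -0. ] q6 -0.87
turn rv [-0.0005 -0.0011 -0.0005] shift AFTER turn (mm) [ 11.3 116.5 -10.2] | shift now-frame [ 11.3 116.5 -10.3]
```

```bash
python3 -m handwheel '[[0.0113,0,-0.0102,0,0,0,1],[0,0.03,0,0,0,0,1],[0,0.03,0,0,0,0,1],[0,0,0,0,0,0,1]]';python3 plan.py 528 303.5 86 79; python3 show.py top t1 120 130 320 300 3;python3 show.py scene s1 320 90 460 210 4
```

```text
time: 2.2
tool_pos: [0.5256, 0.3031, 0.1396]
tcp_rot: [-1.569, 0.153, -0.145]
wrist_force: [0.1, -0.4, 0.1]
width: 0.999
t 2.2 pos [525.6 303.1 139.6] jaw 79.12 tilt 0.35 w 0.999 F [ 0.1 -0.4  0.1] q6 -0.9
turn rv [ 0.0039  0.0021 -0.0047] shift AFTER turn (mm) [ 2.3 53.6  0.9] | shift now-frame [ 2.6 53.5  1.1]
```

View pics/t1.png

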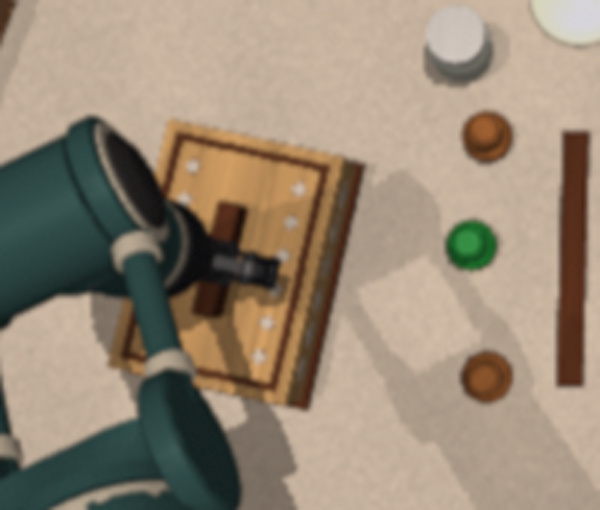

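View pics/s1.png

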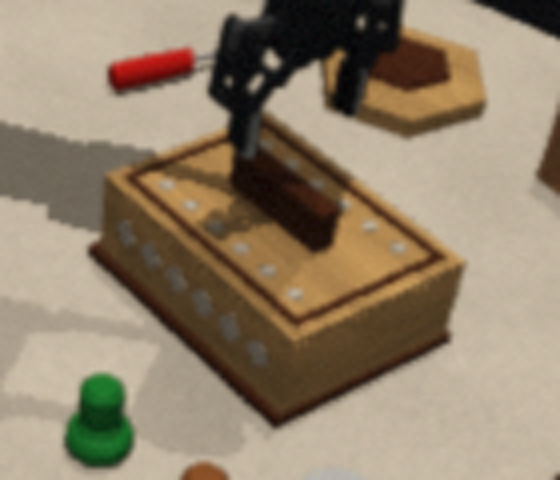

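```bash
python3 -m handwheel '[[0.0023,0.02,0.0009,0.004,0.002,-0.0047,1],[0,0.02,0,0,0,0,1],[0,0.013,0,0,0,0,1],[0,0,0,0,0,0,1]]';python3 plan.py 528 303.5 86 79; python3 -m handwheel '[[0,0,0,0,0,0,0],[0,0,0,0,0,0,0],[0,0,0,0,0,0,0],[0,0,0,0,0,0,0],[0,0,0,0,0,0,0],[0,0,0,0,0,0,0]]' 80; python3 plan.py 528 303.5 96 79
```

```text
time: 2.8
tool_pos: [0.5297, 0.3036, 0.088]
tcp_rot: [-1.563, 0.15, -0.154]
wrist_force: [0.4, 0.1, 1.3]
width: 1.001
t 2.8 pos [529.7 303.6  88. ] jaw 78.91 tilt 0.19 w 1.001 F [0.4 0.1 1.3] q6 -0.9
turn rv [-0.0022 -0.0016  0.0025] shift AFTER turn (mm) [-1.6  2.  -0.4] | shift now-frame [-1.6  2.  -0.4]
time: 3.55
tool_pos: [0.5311, 0.3041, 0.0902]
tcp_rot: [-1.562, 0.147, -0.157]
wrist_force: [-0.9, -1.4, 6.3]
width: 0.217
t 3.55 pos [531.1 304.1  90.2] jaw 78.9 tilt 0.41 w 0.217 F [-0.9 -1.4  6.3] q6 -0.9
turn rv [-0.0044 -0.0017  0.0056] shift AFTER turn (mm) [-3.  -5.8 -1.2] | shift now-frame [-2.9 -5.8 -1.2]
```

```bash
python3 -m handwheel '[[0,-0.005,0,0,0,0,0],[0,-0.01,0,0,0,0,0],[0,-0.01,0,0,0,0,0],[0,-0.01,0,0,0,0,0],[0,0,0,0,0,0,0]]'; python3 plan.py 528 303.5 220 79; python3 show.py scene s2 320 60 460 210 4
```

```text
time: 4.18
tool_pos: [0.5315, 0.3045, 0.1261]
tcp_rot: [-1.56, 0.146, -0.158]
wrist_force: [1.1, 0.4, -4.1]
width: 0.214
t 4.17 pos [531.5 304.5 126.1] jaw 78.9 tilt 0.52 w 0.214 F [ 1.1  0.4 -4.1] q6 -0.9
turn rv [-0.0059 -0.0018  0.007 ] shift AFTER turn (mm) [ -3.3 -93.9  -1.6] | shift now-frame [ -2.6 -94.   -1.1]
```

View pics/s2.png

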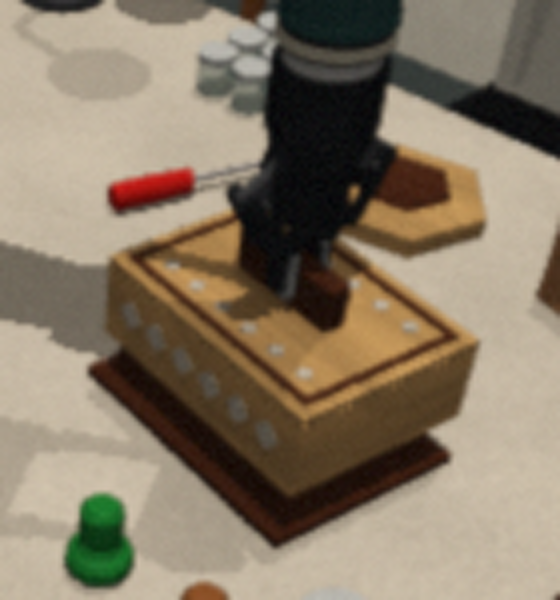

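```bash
python3 -m handwheel '[[0,-0.03,0,0,0,0,0],[0,-0.03,0,0,0,0,0],[0,-0.025,0,0,0,0,0],[0,0,0,0,-0.06,0,0],[0,0,0,0,-0.06,0,0],[0,0,0,0,-0.06,0,0],[0,0,0,0,-0.05,0,0],[0,0,0,0,0,0,0]]'; python3 plan.py 471.5 -304.5 215 92.1
```

```text
time: 5.22
tool_pos: [0.5297, 0.3035, 0.2088]
tcp_rot: [-1.568, -0.031, 0.025]
wrist_force: [0.8, -0.3, -4.4]
width: 0.218
t 5.22 pos [529.7 303.5 208.8] jaw 92.04 tilt 0.29 w 0.218 F [ 0.8 -0.3 -4.4] q6 -1.13
turn rv [-0.0023 -0.0011  0.0044] shift AFTER turn (mm) [ -80.4   -6.2 -605.4] | shift now-frame [ -79.7   -8.  -605.5]
```

```bash
python3 -m handwheel '[[-0.003,0,-0.025,0,0,0,0],[-0.005,-0.001,-0.04,0,0,0,0],[-0.005,-0.001,-0.04,0,0,0,0],[-0.005,-0.001,-0.04,0,0,0,0],[-0.005,-0.001,-0.04,0,0,0,0],[-0.005,-0.001,-0.04,0,0,0,0],[-0.005,-0.001,-0.04,0,0,0,0],[-0.005,-0.001,-0.04,0,0,0,0]]';python3 -m handwheel '[[-0.005,0,-0.04,0,0,0,0],[-0.005,0,-0.04,0,0,0,0],[-0.005,0,-0.04,0,0,0,0],[-0.005,0,-0.04,0,0,0,0],[-0.005,0,-0.04,0,0,0,0],[-0.005,0,-0.035,0,0,0,0],[-0.005,0,-0.025,0,0,0,0],[0,0,0,0,0,0,0]]'; python3 plan.py 471.5 -304.5 140 92.1
```

```text
time: 6.22
tool_pos: [0.5021, -0.0046, 0.2154]
tcp_rot: [-1.568, -0.032, 0.023]
wrist_force: [1.1, 0.2, -4.7]
width: 0.216
time: 7.22
tool_pos: [0.4762, -0.2657, 0.2143]
tcp_rot: [-1.568, -0.029, 0.022]
wrist_force: [0.4, 0.1, -5.5]
width: 0.217
t 7.22 pos [ 476.2 -265.7  214.3] jaw 91.86 tilt 0.3 w 0.217 F [ 0.4  0.1 -5.5] q6 -2.16
turn rv [-0.0023 -0.0042  0.0048] shift AFTER turn (mm) [ -6.1  74.3 -38.6] | shift now-frame [ -6.3  74.1 -38.8]
```

```bash
python3 -m handwheel '[[-0.003,0,-0.02,0,0,0,0],[-0.003,0,-0.0186,0,0,0,0],[0,0.03,0,-0.002,-0.004,0.0048,0],[0,0.03,0,0,0,0,0],[0,0.03,0,0,0,0,0],[0,0.02,0,0,0,0,0],[0,0,0,0,0,0,0],[0,0,0,0,0,0,0]]'; python3 plan.py 471.5 -304.5 83 92.1; python3 show.py scene s3 130 160 330 330 3
```

```text
time: 8.22
tool_pos: [0.4738, -0.303, 0.1052]
tcp_rot: [-1.571, -0.033, 0.03]
wrist_force: [-0.2, 0.0, -4.6]
width: 0.219
t 8.22 pos [ 473.8 -303.   105.2] jaw 92.3 tilt 0.1 w 0.219 F [-0.2  0.  -4.6] q6 -2.23
turn rv [0.0002 0.0035 0.0018] shift AFTER turn (mm) [-2.3 22.2 -1.4] | shift now-frame [-2.4 22.2 -1.4]
```

View pics/s3.png

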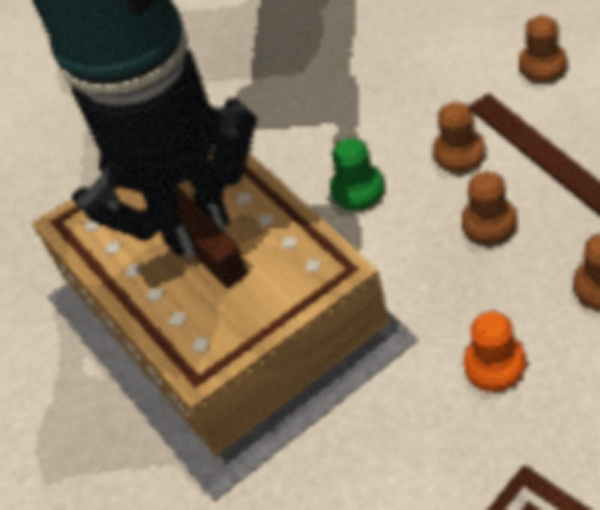

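Cover hovers over the pad (scene ≈(215,245)), level. Lower gently.

```bash
python3 -m handwheel '[[-0.001,0.007,-0.001,0,0,0,0],[-0.001,0.006,0,0,0,0,0],[0,0.003,0,0,0,0,0],[0,0.002,0,0,0,0,0],[0,0,0,0,0,0,0]]'; python3 plan.py 471.5 -304.5 83 92.1; python3 -m handwheel '[[0,0.002,0,0,0,0,0],[0,0,0,0,0,0,0]]';  python3 plan.py 471.5 -304.5 83 92.1
```

```text
time: 8.9
tool_pos: [0.4711, -0.3032, 0.0861]
tcp_rot: [-1.57, -0.032, 0.031]
wrist_force: [0.5, -0.3, -5.2]
width: 0.214
t 8.9 pos [ 471.1 -303.2   86.1] jaw 92.3 tilt 0.06 w 0.214 F [ 0.5 -0.3 -5.2] q6 -2.23
turn rv [-0.0011  0.0036  0.0004] shift AFTER turn (mm) [ 0.4  3.1 -1.3] | shift now-frame [ 0.4  3.1 -1.3]
time: 9.15
tool_pos: [0.4711, -0.3033, 0.0842]
tcp_rot: [-1.57, -0.032, 0.031]
wrist_force: [-0.1, -0.8, -5.0]
width: 0.218
t 9.15 pos [ 471.1 -303.3   84.2] jaw 92.31 tilt 0.06 w 0.218 F [-0.1 -0.8 -5. ] q6 -2.23
turn rv [-0.0009  0.0036  0.0006] shift AFTER turn (mm) [ 0.3  1.2 -1.2] | shift now-frame [ 0.3  1.2 -1.2]
```

```bash
python3 -m handwheel '[[0,0.001,0,0,0,0,0],[0,0.001,0,0,0,0,0],[0,0,0,0,0,0,0]]'; python3 -m handwheel '[[0,0.001,0,0,0,0,0],[0,0,0,0,0,0,0]]'
```

```text
time: 9.52
tool_pos: [0.4712, -0.3035, 0.0832]
tcp_rot: [-1.57, -0.032, 0.031]
wrist_force: [-4.6, 0.4, 3.9]
width: 0.221
time: 9.78
tool_pos: [0.4712, -0.3036, 0.0832]
tcp_rot: [-1.57, -0.032, 0.031]
wrist_force: [-6.8, 3.0, 11.4]
width: 0.216
```

```bash
python3 -m handwheel '[[0,0,0,0,0,0,1],[0,0,0,0,0,0,1],[0,0,0,0,0,0,1],[0,0,0,0,0,0,1],[0,-0.03,0,0,0,0,1],[0,-0.04,0,0,0,0,1],[0,-0.04,0,0,0,0,1],[0,-0.02,0,0,0,0,1]]'; python3 show.py top t4 120 130 480 330 2; python3 - <<'E'
from meas import *
print(knobs())
for n in("top","scene"):
    d=optics.read_camera(n);P=cloud(d);hsv=cv2.cvtColor(d["image"],cv2.COLOR_RGB2HSV)
    z=P[:,:,2];near=np.hypot(P[:,:,0]-.53,P[:,:,1]-.3)<.17
    m=near&(z>0.025)&(z<.04)
    print(n,"rim",rect(P[m]),m.sum())
    m=near&(hsv[:,:,2]<110)&(hsv[:,:,1]>120)
    m=cv2.morphologyEx(m.astype(np.uint8),cv2.MORPH_OPEN,np.ones((3,3)))
    print("plinth",rect(cast(d,m,.01)))
E
```

```text
time: 10.78
tool_pos: [0.4722, -0.3042, 0.2139]
tcp_rot: [-1.572, -0.035, 0.029]
wrist_force: [-0.5, 0.1, -0.4]
width: 0.998
{'top': [[677.4, 733.3, 177], [651.8, 577.1, 227], [654.6, 83.8, 91], [659.8, -63.8, 89], [546.0, -88.1, 93], [464.7, -55.7, 91], [432.8, 124.9, 88]], 'scene': [[644.3, 721.4, 292], [650.7, 581.5, 241], [432.4, 121.7, 58], [465.0, -59.2, 75], [653.4, 80.4, 82], [545.0, -91.3, 83], [658.4, -66.6, 93]]}
top rim (array([526.7, 304.1]), array([138.5, 202.4]), np.float32(-10.9)) 906
plinth (array([525.8, 303.2]), array([166.2, 229.7]), np.float32(-10.77))
scene rim (array([523.8, 302.7]), array([140.5, 204.8]), np.float32(-11.56)) 741
plinth (array([524.3, 300.6]), array([172.1, 236.9]), np.float32(-11.0))
```

View pics/t4.png

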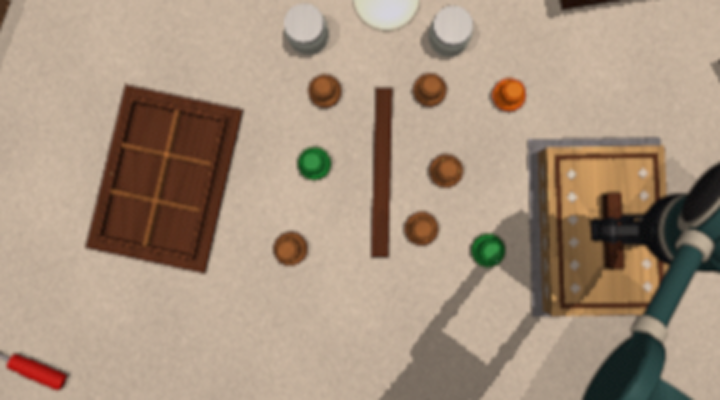

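```bash
python3 -m handwheel '[[0,0,0,0,0.116,0,0.8],[0,0,0,0,0.116,0,0.8],[0,0,0,0,0,0,0.8]]'; python3 plan.py 465 -57.5 120 79
```

```text
time: 11.4
tool_pos: [0.47, -0.3027, 0.2089]
tcp_rot: [-1.563, 0.152, -0.147]
wrist_force: [0.9, 0.3, -0.2]
width: 0.8
t 11.4 pos [ 470.  -302.7  208.9] jaw 79.08 tilt 0.23 w 0.8 F [ 0.9  0.3 -0.2] q6 -2.0
turn rv [-0.0026  0.0014 -0.0032] shift AFTER turn (mm) [-51.7  88.9 239.7] | shift now-frame [-51.1  89.7 239.6]
```

```bash
python3 -m handwheel '[[-0.010,0,0.048,-0.0026,0.0014,-0.0032,0.8],[-0.010,0,0.048,0,0,0,0.8],[-0.010,0,0.048,0,0,0,0.8],[-0.011,0.03,0.048,0,0,0,0.8],[-0.011,0.03,0.048,0,0,0,0.8],[0,0.028,0,0,0,0,0.8],[0,0,0,0,0,0,0.8],[0,0,0,0,0,0,0.8]]'; python3 plan.py 465 -57.5 30 79; python3 show.py scene s5 240 140 400 270 4
```

```text
time: 12.4
tool_pos: [0.4667, -0.0585, 0.1233]
tcp_rot: [-1.568, 0.149, -0.154]
wrist_force: [-0.4, -0.5, 0.4]
width: 0.8
t 12.4 pos [466.7 -58.5 123.3] jaw 78.95 tilt 0.24 w 0.8 F [-0.4 -0.5  0.4] q6 -1.55
turn rv [ 0.0018 -0.0008  0.0038] shift AFTER turn (mm) [-1.8 93.3  0.7] | shift now-frame [-2.2 93.2  0.8]
```

View pics/s5.png

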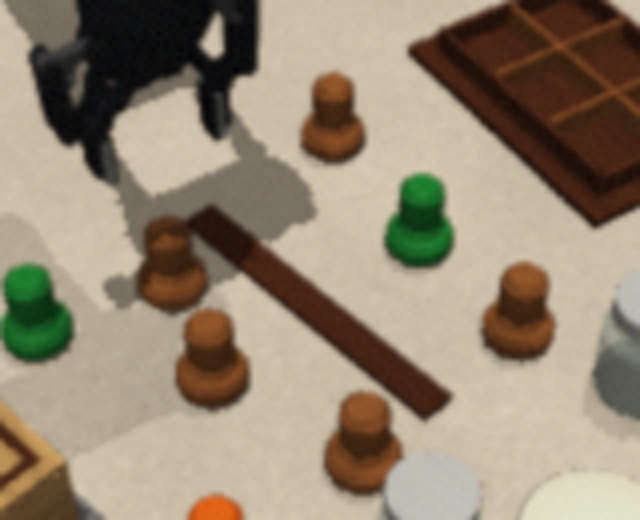

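```bash
python3 -m handwheel '[[-0.0018,0.03,0.0007,0.0018,-0.0008,0.0038,0.8],[0,0.03,0,0,0,0,0.8],[0,0.02,0,0,0,0,0.8],[0,0.012,0,0,0,0,0.8],[0,0,0,0,0,0,0.8]]'; python3 plan.py 465 -57.5 30 79; python3 show.py scene s6 240 140 340 230 6
```

```text
time: 13.08
tool_pos: [0.4649, -0.0576, 0.0309]
tcp_rot: [-1.565, 0.152, -0.151]
wrist_force: [0.6, -0.4, 0.2]
width: 0.801
t 13.07 pos [464.9 -57.6  30.9] jaw 78.94 tilt 0.03 w 0.801 F [ 0.6 -0.4  0.2] q6 -1.55
turn rv [-0.0001 -0.0011 -0.0004] shift AFTER turn (mm) [0.  0.9 0.1] | shift now-frame [0.  0.9 0.1]
```

View pics/s6.png

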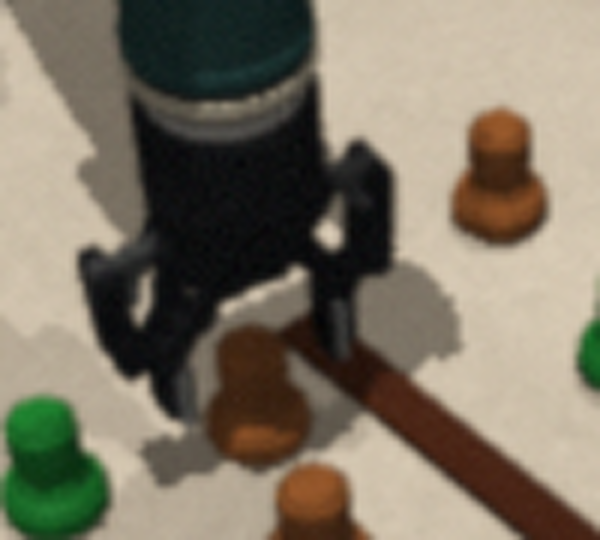

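```bash
python3 -m handwheel '[[0,0,0,0,0,0,0],[0,0,0,0,0,0,0],[0,0,0,0,0,0,0],[0,0,0,0,0,0,0],[0,0,0,0,0,0,0]]' 40; python3 plan.py 465 -57.5 30 79;python3 -m handwheel '[[0,-0.02,0,0,0,0,0],[0,-0.03,0,0,0,0,0],[0,-0.03,0,0,0,0,0],[0,-0.02,0,0,0,0,0],[0,0,0,0,0,0,0]]'; python3 plan.py 583.1 258.7 120 79;  python3 show.py scene s7 240 100 340 230 5
```

```text
time: 13.75
tool_pos: [0.4657, -0.0573, 0.0319]
tcp_rot: [-1.566, 0.15, -0.152]
wrist_force: [-1.5, -1.0, 6.5]
width: 0.365
t 13.75 pos [465.7 -57.3  31.9] jaw 78.98 tilt 0.09 w 0.365 F [-1.5 -1.   6.5] q6 -1.55
turn rv [-0.0001 -0.0003  0.0016] shift AFTER turn (mm) [-0.7  1.9 -0.3] | shift now-frame [-0.7  1.9 -0.3]
time: 14.38
tool_pos: [0.4662, -0.0573, 0.1324]
tcp_rot: [-1.566, 0.148, -0.154]
wrist_force: [0.3, 0.1, -0.5]
width: 0.367
t 14.38 pos [466.2 -57.3 132.4] jaw 78.98 tilt 0.22 w 0.367 F [ 0.3  0.1 -0.5] q6 -1.55
turn rv [-0.0003 -0.0003  0.0038] shift AFTER turn (mm) [ 54.4  12.4 332.5] | shift now-frame [ 54.3  12.7 332.5]
```

View pics/s7.png

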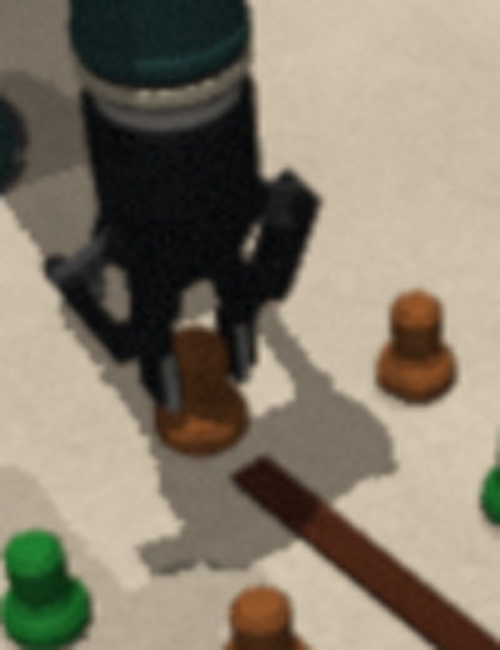

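```bash
python3 plan.py 455.5 284 132 79
```

```text
t 14.43 pos [465.1 -57.1 131.1] jaw 78.98 tilt 0.07 w 0.36 F [ 0.9  0.1 -1.2] q6 -1.55
turn rv [-0.0002 -0.0003  0.0011] shift AFTER turn (mm) [-74.5  -0.9 333. ] | shift now-frame [-74.6  -1.  333. ]
```

```bash
python3 -m handwheel '[[-0.009,0,0.04,0,0,0,0],[-0.011,0,0.05,0,0,0,0],[-0.011,0,0.05,0,0,0,0],[-0.011,0,0.05,0,0,0,0],[-0.011,0,0.05,0,0,0,0],[-0.011,0,0.05,0,0,0,0],[-0.010,0,0.043,0,0,0,0],[0,0,0,0,0,0,0]]'; python3 -m handwheel '[[0,0,0,0,0,0,0]]'; python3 plan.py 455.5 284 42 79
```

```text
time: 15.42
tool_pos: [0.4546, 0.286, 0.129]
tcp_rot: [-1.566, 0.15, -0.146]
wrist_force: [-0.1, -0.4, -1.5]
width: 0.357
time: 15.55
tool_pos: [0.4547, 0.283, 0.1292]
tcp_rot: [-1.568, 0.152, -0.148]
wrist_force: [-0.1, -0.7, -1.0]
width: 0.362
t 15.55 pos [454.7 283.  129.2] jaw 79.02 tilt 0.19 w 0.362 F [-0.1 -0.7 -1. ] q6 -0.87
turn rv [ 0.0023  0.0004 -0.0023] shift AFTER turn (mm) [ 0.6 87.2  1.1] | shift now-frame [ 0.8 87.2  1.3]
```

```bash
python3 -m handwheel '[[0.0006,0.03,0.001,0.0023,0,-0.0023,0],[0,0.02,0,0,0,0,0],[0,0,0,0,0,0,0]]'; python3 plan.py 455.5 284 42 79;python3 show.py scene s8 300 90 440 200 5;python3 show.py top t8 120 130 300 300 3
```

```text
time: 15.92
tool_pos: [0.4547, 0.2822, 0.0784]
tcp_rot: [-1.567, 0.154, -0.151]
wrist_force: [-1.4, 0.8, -0.2]
width: 0.361
t 15.93 pos [454.7 282.2  78.4] jaw 78.87 tilt 0.14 w 0.361 F [-1.4  0.8 -0.2] q6 -0.87
turn rv [ 0.0014 -0.0022 -0.002 ] shift AFTER turn (mm) [ 0.4 36.4  1.9] | shift now-frame [ 0.5 36.4  2. ]
```

View pics/s8.png

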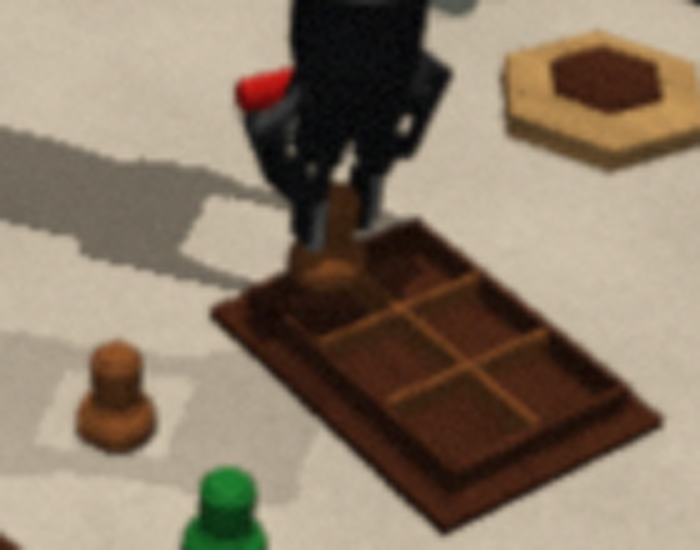

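View pics/t8.png

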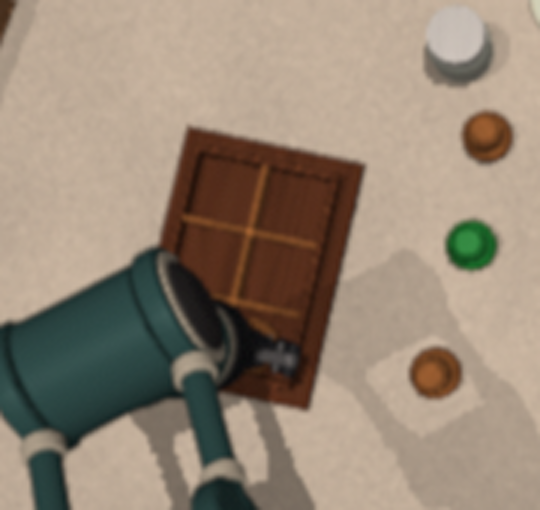

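```bash
python3 -m handwheel '[[0.0006,0.012,0.002,0.0014,-0.002,-0.002,0],[0,0.012,0,0,0,0,0],[0,0.006,0,0,0,0,0],[0,0.003,0,0,0,0,0],[0,0,0,0,0,0,0]]'; python3 plan.py 455.5 284 42 79;
```

```text
time: 16.65
tool_pos: [0.4576, 0.2867, 0.0476]
tcp_rot: [-1.563, 0.146, -0.153]
wrist_force: [-0.2, 0.6, 0.4]
width: 0.361
t 16.65 pos [457.6 286.7  47.6] jaw 79.1 tilt 0.29 w 0.361 F [-0.2  0.6  0.4] q6 -0.87
turn rv [-0.0035  0.0017  0.0038] shift AFTER turn (mm) [-1.6  5.6 -3. ] | shift now-frame [-1.6  5.6 -3. ]
```

```bash
python3 -m handwheel '[[-0.0016,0.003,-0.003,-0.003,0,0.003,0],[0,0.002,0,0,0,0,0],[0,0,0,0,0,0,0],[0,0,0,0,0,0,0]]'; python3 plan.py 455.5 284 42 79;
```

```text
time: 17.15
tool_pos: [0.4558, 0.2841, 0.043]
tcp_rot: [-1.565, 0.148, -0.151]
wrist_force: [0.1, -0.0, -0.3]
width: 0.358
t 17.15 pos [455.8 284.1  43. ] jaw 79.09 tilt 0.1 w 0.358 F [ 0.1 -0.  -0.3] q6 -0.87
turn rv [-0.001   0.0015  0.0014] shift AFTER turn (mm) [-0.2  1.  -0.2] | shift now-frame [-0.2  1.  -0.2]
```

```bash
python3 -m handwheel '[[0,0.001,0,0,0,0,0],[0,0.001,0,0,0,0,0],[0,0,0,0,0,0,0]]'; python3 plan.py 455.5 284 42 79;
```

```text
time: 17.52
tool_pos: [0.456, 0.2842, 0.0419]
tcp_rot: [-1.565, 0.148, -0.151]
wrist_force: [-1.5, -1.3, 5.0]
width: 0.363
t 17.52 pos [456.  284.2  41.9] jaw 79.1 tilt 0.1 w 0.363 F [-1.5 -1.3  5. ] q6 -0.87
turn rv [-0.001   0.0017  0.0015] shift AFTER turn (mm) [-0.4 -0.1 -0.3] | shift now-frame [-0.4 -0.1 -0.3]
```

Contact at the expected 41.9 mm. Release with partial opening, rise.

```bash
python3 -m handwheel '[[0,0,0,0,0,0,0.58],[0,0,0,0,0,0,0.58],[0,0,0,0,0,0,0.58],[0,-0.02,0,0,0,0,0.58],[0,-0.03,0,0,0,0,0.58],[0,-0.04,0,0,0,0,0.58],[0,0,0,0,0,0,0.8]]'; python3 plan.py 545.5 -89.7 130 79;python3 show.py scene s9 300 90 440 200 5; python3 -c "
from meas import *; print(knobs())"
```

```text
time: 18.4
tool_pos: [0.4583, 0.2856, 0.1348]
tcp_rot: [-1.56, 0.143, -0.155]
wrist_force: [1.2, -0.2, -0.4]
width: 0.777
t 18.4 pos [458.3 285.6 134.8] jaw 79.09 tilt 0.53 w 0.777 F [ 1.2 -0.2 -0.4] q6 -0.87
turn rv [-0.0059  0.0016  0.0071] shift AFTER turn (mm) [ 157.2    4.8 -351.7] | shift now-frame [ 156.6    3.8 -352. ]
{'top': [[675.8, 732.9, 182], [652.2, 576.9, 218], [654.7, 83.7, 90], [659.9, -63.4, 81], [546.1, -88.9, 88], [433.0, 124.7, 89]], 'scene': [[644.1, 721.7, 294], [651.0, 581.3, 241], [450.9, 286.0, 80], [432.4, 122.0, 56], [653.1, 80.7, 77], [545.0, -91.0, 79], [658.4, -67.2, 100]]}
```

View pics/s9.png

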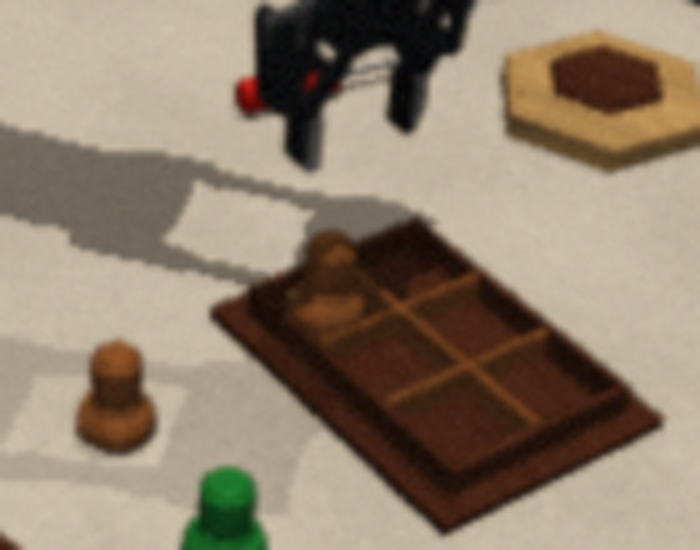

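```bash
python3 plan.py 432.7 123.3 130 79
```

```text
t 18.55 pos [454.9 283.6 130. ] jaw 79.09 tilt 0.01 w 0.801 F [-1.  -0.2 -0.1] q6 -0.87
turn rv [0.0001 0.0016 0.0001] shift AFTER turn (mm) [   8.8    0.  -161.6] | shift now-frame [   8.5    0.  -161.6]
```

```bash
python3 -m handwheel '[[0.002,0,-0.04,0,0,0,0.8],[0.002,0,-0.045,0,0,0,0.8],[0.002,0,-0.045,0,0,0,0.8],[0.0025,0,-0.0316,0,0,0,0.8],[0,0.02,0,0,0,0,0.8],[0,0,0,0,0,0,0.8],[0,0,0,0,0,0,0.8]]'; python3 plan.py 432.7 123.3 30 79
```

```text
time: 19.42
tool_pos: [0.4328, 0.1238, 0.1102]
tcp_rot: [-1.565, 0.15, -0.149]
wrist_force: [0.7, -0.4, 0.7]
width: 0.8
t 19.43 pos [432.8 123.8 110.2] jaw 79.11 tilt 0.03 w 0.8 F [ 0.7 -0.4  0.7] q6 -1.16
turn rv [-0.0002  0.0019 -0.0004] shift AFTER turn (mm) [-0.  80.2 -0.5] | shift now-frame [ 0.  80.2 -0.6]
```

```bash
python3 -m handwheel '[[0,0.03,-0.0005,0,0,0,0.8],[0,0.03,0,0,0,0,0.8],[0,0.019,0,0,0,0,0.8],[0,0,0,0,0,0,0.8]]'; python3 plan.py 432.7 123.3 30 79; python3 show.py scene s10 270 120 350 210 6
```

```text
time: 19.92
tool_pos: [0.4321, 0.1235, 0.0306]
tcp_rot: [-1.566, 0.15, -0.147]
wrist_force: [-0.3, 0.9, 0.8]
width: 0.802
t 19.93 pos [432.1 123.5  30.6] jaw 79.14 tilt 0.11 w 0.802 F [-0.3  0.9  0.8] q6 -1.16
turn rv [ 0.0005  0.0025 -0.0019] shift AFTER turn (mm) [ 0.7  0.6 -0. ] | shift now-frame [ 0.7  0.6 -0. ]
```

View pics/s10.png

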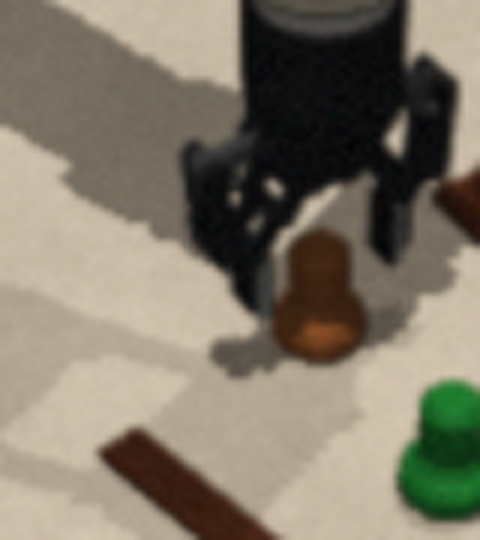

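```bash
python3 -m handwheel '[[0,0,0,0,0,0,0],[0,0,0,0,0,0,0],[0,0,0,0,0,0,0],[0,0,0,0,0,0,0],[0,0,0,0,0,0,0]]' 40; python3 plan.py 432.7 123.3 30 79;python3 -m handwheel '[[0,-0.02,0,0,0,0,0],[0,-0.03,0,0,0,0,0],[0,-0.03,0,0,0,0,0],[0,-0.02,0,0,0,0,0],[0,0,0,0,0,0,0]]'; python3 plan.py 519.3 271.6 132 79
```

```text
time: 20.6
tool_pos: [0.4345, 0.1236, 0.033]
tcp_rot: [-1.564, 0.147, -0.152]
wrist_force: [-1.7, 0.1, 7.2]
width: 0.36
t 20.6 pos [434.5 123.6  33. ] jaw 79.09 tilt 0.21 w 0.36 F [-1.7  0.1  7.2] q6 -1.16
turn rv [-0.0018  0.0015  0.0032] shift AFTER turn (mm) [-1.7  3.  -0.6] | shift now-frame [-1.7  3.  -0.6]
time: 21.22
tool_pos: [0.4347, 0.1235, 0.1335]
tcp_rot: [-1.564, 0.145, -0.154]
wrist_force: [-0.6, 0.1, -1.2]
width: 0.362
t 21.23 pos [434.7 123.5 133.5] jaw 79.09 tilt 0.33 w 0.362 F [-0.6  0.1 -1.2] q6 -1.16
turn rv [-0.0026  0.0015  0.0052] shift AFTER turn (mm) [ 54.8   1.5 161.5] | shift now-frame [ 55.    2.2 161.4]
```

```bash
python3 -m handwheel '[[0.0137,0,0.0404,-0.0026,0,0.0052,0],[0.0137,0,0.0404,0,0,0,0],[0.0137,0,0.0404,0,0,0,0],[0.0137,0,0.0404,0,0,0,0],[0,0,0,0,0,0,0],[0,0.03,0,0,0,0,0],[0,0.02,0,0,0,0,0],[0,0,0,0,0,0,0]]'; python3 plan.py 519.3 271.6 43 79
```

```text
time: 22.22
tool_pos: [0.5146, 0.2697, 0.0783]
tcp_rot: [-1.57, 0.158, -0.142]
wrist_force: [-0.4, 0.6, -0.2]
width: 0.359
t 22.23 pos [514.6 269.7  78.3] jaw 79.06 tilt 0.63 w 0.359 F [-0.4  0.6 -0.2] q6 -0.94
turn rv [ 0.0058  0.0011 -0.0094] shift AFTER turn (mm) [ 4.2 35.3  2.8] | shift now-frame [ 4.6 35.2  3. ]
```

```bash
python3 show.py scene s11 300 90 440 200 5
```

```text
(no output)
```

View pics/s11.png

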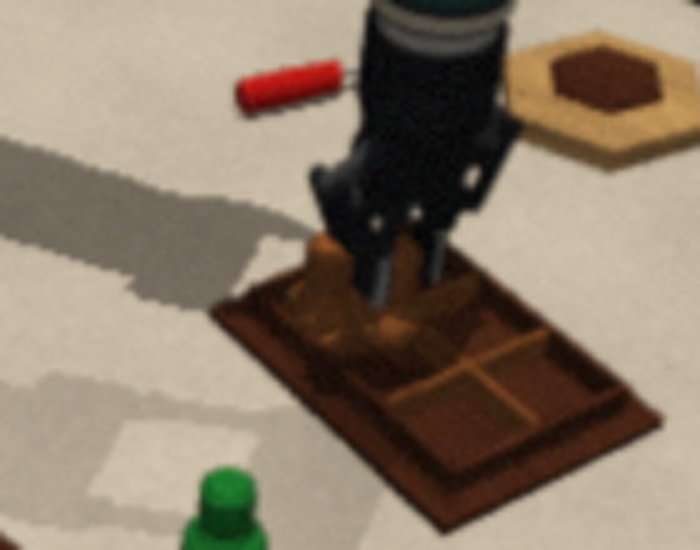

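```bash
python3 -m handwheel '[[0.003,0,0.002,0.003,0,-0.005,0],[0,0,0,0,0,0,0]]'; python3 plan.py 519.3 271.6 43 79
```

```text
time: 22.52
tool_pos: [0.5219, 0.2733, 0.0828]
tcp_rot: [-1.563, 0.147, -0.152]
wrist_force: [-0.4, 0.1, -0.6]
width: 0.366
t 22.52 pos [521.9 273.3  82.8] jaw 79.08 tilt 0.25 w 0.366 F [-0.4  0.1 -0.6] q6 -0.94
turn rv [-0.0028  0.0014  0.0032] shift AFTER turn (mm) [-2.3 39.8 -2.2] | shift now-frame [-2.4 39.8 -2.3]
```

```bash
python3 -m handwheel '[[0,0.015,0,0,0,0,0],[0,0.013,0,0,0,0,0],[0,0,0,0,0,0,0],[0,0,0,0,0,0,0],[0,0,0,0,0,0,0]]'; python3 plan.py 519.3 271.6 43 79
```

```text
time: 23.15
tool_pos: [0.5211, 0.2731, 0.0538]
tcp_rot: [-1.564, 0.148, -0.151]
wrist_force: [-1.2, 0.7, -1.0]
width: 0.359
t 23.15 pos [521.1 273.1  53.8] jaw 79.09 tilt 0.13 w 0.359 F [-1.2  0.7 -1. ] q6 -0.94
turn rv [-0.0017  0.0016  0.0016] shift AFTER turn (mm) [-1.5 10.8 -1.8] | shift now-frame [-1.5 10.8 -1.9]
```

```bash
python3 -m handwheel '[[-0.0015,0.005,-0.0018,0,0,0,0],[0,0.003,0,0,0,0,0],[0,0.001,0,0,0,0,0],[0,0,0,0,0,0,0],[0,0,0,0,0,0,0]]'; python3 plan.py 519.3 271.6 43 79;python3 -m handwheel '[[0,0.001,0,0,0,0,0],[0,0,0,0,0,0,0]]'
```

```text
time: 23.78
tool_pos: [0.5191, 0.2715, 0.0445]
tcp_rot: [-1.564, 0.148, -0.15]
wrist_force: [0.4, -0.3, -1.2]
width: 0.36
t 23.77 pos [519.1 271.5  44.5] jaw 79.09 tilt 0.1 w 0.36 F [ 0.4 -0.3 -1.2] q6 -0.94
turn rv [-0.0014  0.0016  0.0012] shift AFTER turn (mm) [0.2 1.5 0.1] | shift now-frame [0.2 1.5 0.1]
time: 24.02
tool_pos: [0.5189, 0.2714, 0.0434]
tcp_rot: [-1.565, 0.149, -0.15]
wrist_force: [-0.3, -0.2, -1.1]
width: 0.363
```

```bash
python3 -m handwheel '[[0,0.001,0,0,0,0,0],[0,0.001,0,0,0,0,0],[0,0,0,0,0,0,0]]'
```

```text
time: 24.4
tool_pos: [0.5192, 0.2715, 0.0431]
tcp_rot: [-1.565, 0.148, -0.15]
wrist_force: [-3.7, -1.4, 9.9]
width: 0.36
```

Contact. Release, rise, and re-measure.

```bash
python3 -m handwheel '[[0,0,0,0,0,0,0.58],[0,0,0,0,0,0,0.58],[0,0,0,0,0,0,0.58],[0,-0.02,0,0,0,0,0.58],[0,-0.03,0,0,0,0,0.58],[0,-0.04,0,0,0,0,0.58],[0,0,0,0,0,0,0.8],[0,0,0,0,0,0,0.8]]'; python3 -c "
from meas import *; print(knobs())"; python3 plan.py 654 82.3 133 79;python3 show.py scene s12 300 90 440 200 5
```

```text
time: 25.4
tool_pos: [0.5191, 0.2714, 0.1324]
tcp_rot: [-1.564, 0.148, -0.151]
wrist_force: [1.1, 0.2, -0.6]
width: 0.8
{'top': [[677.2, 733.3, 180], [652.8, 576.7, 226], [654.4, 84.1, 86], [659.8, -63.4, 85], [545.6, -89.1, 91], [455.8, 284.5, 116]], 'scene': [[644.2, 721.0, 286], [650.0, 581.6, 242], [451.0, 285.9, 80], [513.7, 273.5, 86], [653.4, 80.5, 79], [544.9, -91.4, 84], [658.4, -66.8, 98]]}
t 25.5 pos [518.  271.  130.6] jaw 79.09 tilt 0.03 w 0.8 F [ 0.2 -0.2 -0.1] q6 -0.94
turn rv [-0.0002  0.0016 -0.0005] shift AFTER turn (mm) [ 169.5   -2.4 -159.3] | shift now-frame [ 169.2   -2.5 -159.5]
```

View pics/s12.png

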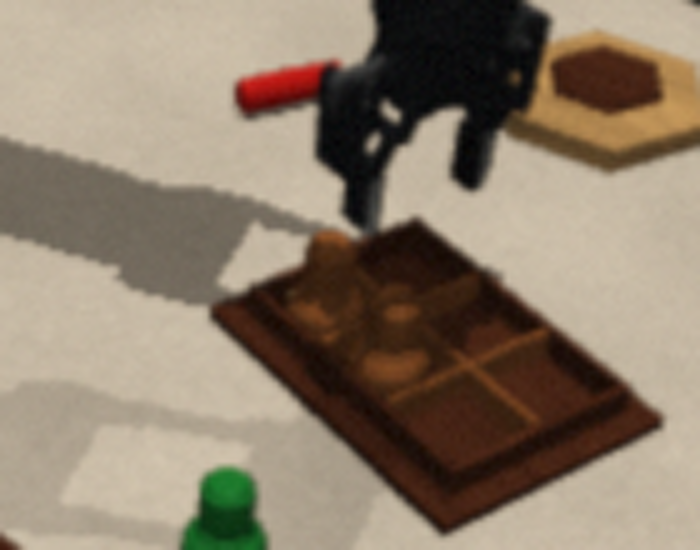

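```bash
python3 -m handwheel '[[0.03,0,-0.028,0,0,0,0.8],[0.04,0,-0.038,0,0,0,0.8],[0.04,0,-0.038,0,0,0,0.8],[0.035,0,-0.033,0,0,0,0.8],[0.0245,0,-0.0223,0,0,0,0.8],[0,0.02,0,0,0,0,0.8],[0,0,0,0,0,0,0.8],[0,0,0,0,0,0,0.8]]'; python3 plan.py 654 82.3 30 79
```

```text
time: 26.55
tool_pos: [0.6538, 0.0838, 0.1102]
tcp_rot: [-1.565, 0.15, -0.147]
wrist_force: [0.1, -0.0, 0.1]
width: 0.802
t 26.55 pos [653.8  83.8 110.2] jaw 79.15 tilt 0.1 w 0.802 F [ 0.1 -0.   0.1] q6 -1.29
turn rv [-0.0008  0.0027 -0.0015] shift AFTER turn (mm) [ 0.5 80.2 -1.4] | shift now-frame [ 0.7 80.2 -1.5]
```

```bash
python3 -m handwheel '[[0.0005,0.03,-0.0012,0,0,0,0.8],[0,0.03,0,0,0,0,0.8],[0,0.019,0,0,0,0,0.8],[0,0,0,0,0,0,0.8],[0,0,0,0,0,0,0.8]]'; python3 plan.py 654 82.3 30 79; python3 show.py scene s13 320 170 430 260 6
```

```text
time: 27.18
tool_pos: [0.6565, 0.0821, 0.0336]
tcp_rot: [-1.564, 0.147, -0.151]
wrist_force: [0.4, 0.0, 0.3]
width: 0.801
t 27.18 pos [656.5  82.1  33.6] jaw 79.12 tilt 0.19 w 0.801 F [0.4 0.  0.3] q6 -1.3
turn rv [-0.0018  0.0021  0.0028] shift AFTER turn (mm) [-2.4  3.6 -0.3] | shift now-frame [-2.5  3.6 -0.3]
```

View pics/s13.png

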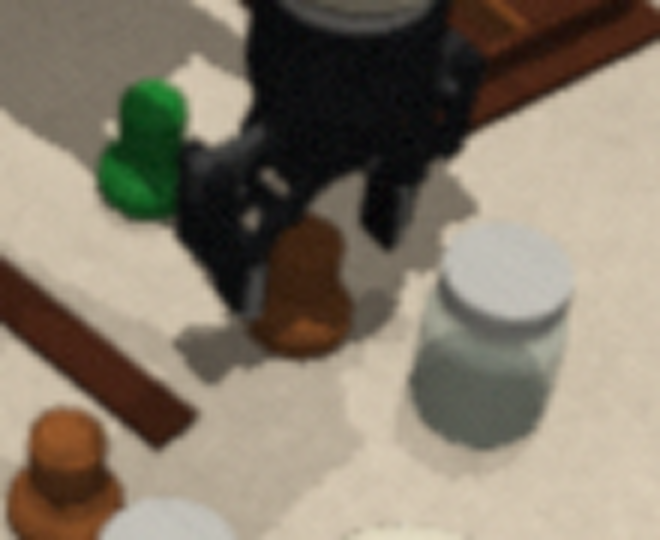

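```bash
python3 -m handwheel '[[-0.0015,0.003,0,0,0,0,0.8],[0,0,0,0,0,0,0],[0,0,0,0,0,0,0],[0,0,0,0,0,0,0],[0,0,0,0,0,0,0],[0,0,0,0,0,0,0]]' 40; python3 plan.py 654 82.3 30 79;python3 -m handwheel '[[0,-0.02,0,0,0,0,0],[0,-0.03,0,0,0,0,0],[0,-0.03,0,0,0,0,0],[0,-0.02,0,0,0,0,0],[0,0,0,0,0,0,0],[0,0,0,0,0,0,0]]'; python3 plan.py 583.1 259.2 132 79
```

```text
time: 27.98
tool_pos: [0.6543, 0.082, 0.0298]
tcp_rot: [-1.564, 0.148, -0.151]
wrist_force: [-0.8, -0.6, 2.3]
width: 0.363
t 27.98 pos [654.3  82.   29.8] jaw 79.09 tilt 0.11 w 0.363 F [-0.8 -0.6  2.3] q6 -1.29
turn rv [-0.0013  0.0016  0.0014] shift AFTER turn (mm) [-0.4 -0.2  0.3] | shift now-frame [-0.4 -0.2  0.3]
time: 28.72
tool_pos: [0.6531, 0.0818, 0.1284]
tcp_rot: [-1.565, 0.15, -0.149]
wrist_force: [-0.6, 0.5, -1.1]
width: 0.363
t 28.73 pos [653.1  81.8 128.4] jaw 79.09 tilt 0.06 w 0.363 F [-0.6  0.5 -1.1] q6 -1.29
turn rv [-0.0008  0.0016 -0.0006] shift AFTER turn (mm) [-102.6   -3.6  160.8] | shift now-frame [-102.3   -3.4  160.9]
```

```bash
python3 -m handwheel '[[-0.018,-0.003,0.028,0,0,0,0],[-0.025,0,0.039,0,0,0,0],[-0.025,0,0.039,0,0,0,0],[-0.020,0,0.032,0,0,0,0],[-0.0146,0,0.0228,0,0,0,0],[0,0,0,0,0,0,0],[0,0.02,0,0,0,0,0],[0,0.02,0,0,0,0,0]]';python3 -m handwheel '[[0,0,0,0,0,0,0],[0,0,0,0,0,0,0]]'; python3 plan.py 583.1 259.2 40 79
```

```text
time: 29.72
tool_pos: [0.5833, 0.2579, 0.0902]
tcp_rot: [-1.565, 0.151, -0.15]
wrist_force: [-0.1, -0.1, -0.7]
width: 0.366
time: 29.98
tool_pos: [0.5837, 0.2585, 0.0918]
tcp_rot: [-1.565, 0.15, -0.15]
wrist_force: [-0.2, 0.7, -1.1]
width: 0.363
t 29.98 pos [583.7 258.5  91.8] jaw 79.03 tilt 0.04 w 0.363 F [-0.2  0.7 -1.1] q6 -1.0
turn rv [-0.0007  0.0006  0.0001] shift AFTER turn (mm) [-0.7 51.8  0.6] | shift now-frame [-0.7 51.8  0.5]
```

```bash
python3 -m handwheel '[[-0.0007,0.02,0.0006,0,0,0,0],[0,0.015,0,0,0,0,0],[0,0.008,0,0,0,0,0],[0,0.004,0,0,0,0,0],[0,0.002,0,0,0,0,0],[0,0,0,0,0,0,0],[0,0,0,0,0,0,0]]'; python3 plan.py 583.1 259.2 40 79; python3 show.py scene s14 320 90 440 200 5
```

```text
time: 30.85
tool_pos: [0.5836, 0.2602, 0.0441]
tcp_rot: [-1.564, 0.148, -0.151]
wrist_force: [0.1, -0.4, -0.4]
width: 0.361
t 30.85 pos [583.6 260.2  44.1] jaw 79.09 tilt 0.15 w 0.361 F [ 0.1 -0.4 -0.4] q6 -1.0
turn rv [-0.0018  0.0016  0.0019] shift AFTER turn (mm) [-0.3  4.1 -1.1] | shift now-frame [-0.3  4.1 -1.1]
```

View pics/s14.png

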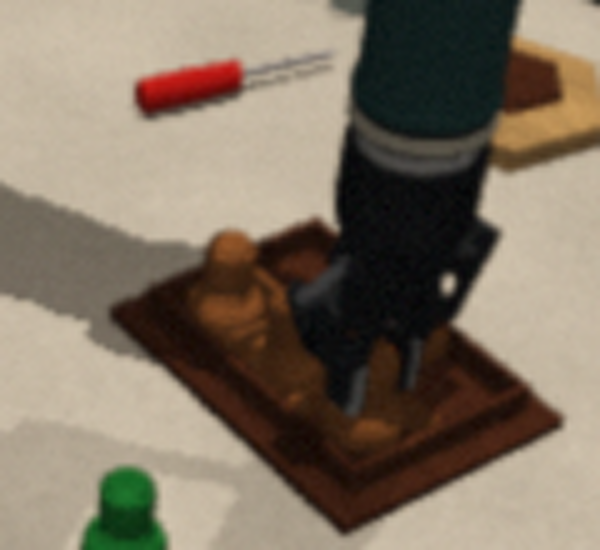

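```bash
python3 -m handwheel '[[0,0.002,-0.001,0,0,0,0],[0,0.0015,0,0,0,0,0],[0,0.0015,0,0,0,0,0],[0,0,0,0,0,0,0]]'; python3 plan.py 583.1 259.2 40 79
```

```text
time: 31.4
tool_pos: [0.5831, 0.259, 0.0398]
tcp_rot: [-1.565, 0.149, -0.15]
wrist_force: [-1.4, -1.0, 6.1]
width: 0.361
t 31.4 pos [583.1 259.   39.8] jaw 79.09 tilt 0.09 w 0.361 F [-1.4 -1.   6.1] q6 -1.0
turn rv [-0.0011  0.0016  0.001 ] shift AFTER turn (mm) [-0.  -0.2  0.2] | shift now-frame [-0.  -0.2  0.2]
```

```bash
python3 -m handwheel '[[0,0,0,0,0,0,0.58],[0,0,0,0,0,0,0.58],[0,0,0,0,0,0,0.58],[0,-0.02,0,0,0,0,0.58],[0,-0.03,0,0,0,0,0.58],[0,-0.04,0,0,0,0,0.58],[0,0,0,0,0,0,0.8],[0,0,0,0,0,0,0.8]]'; python3 -c "
from meas import *; print(knobs())"; python3 plan.py 659.1 -65.2 133 79
```

```text
time: 32.4
tool_pos: [0.5831, 0.259, 0.1296]
tcp_rot: [-1.564, 0.148, -0.151]
wrist_force: [0.9, 0.1, 0.1]
width: 0.803
{'top': [[677.8, 733.2, 180], [652.8, 576.7, 222], [659.4, -63.2, 90], [546.2, -88.0, 91]], 'scene': [[643.4, 721.1, 288], [651.1, 581.6, 241], [450.8, 286.1, 78], [513.2, 274.3, 83], [579.6, 261.6, 91], [545.0, -91.5, 86], [657.8, -66.6, 94]]}
t 32.5 pos [582.  258.6 127.6] jaw 79.09 tilt 0.04 w 0.799 F [-0.2 -1.  -0.3] q6 -1.0
turn rv [-0.0002  0.0016 -0.0007] shift AFTER turn (mm) [ 137.5   -5.4 -303.1] | shift now-frame [ 137.    -5.6 -303.3]
```

```bash
python3 -m handwheel '[[0.014,-0.0055,-0.030,0,0,0,0.8],[0.020,0,-0.044,0,0,0,0.8],[0.020,0,-0.044,0,0,0,0.8],[0.020,0,-0.044,0,0,0,0.8],[0.020,0,-0.044,0,0,0,0.8],[0.020,0,-0.044,0,0,0,0.8],[0.015,0,-0.034,0,0,0,0.8],[0.0085,0,-0.0191,0,0,0,0.8]]';python3 -m handwheel '[[0,0.02,0,0,0,0,0.8],[0,0,0,0,0,0,0.8],[0,0,0,0,0,0,0.8]]'; python3 plan.py 659.1 -65.2 30 79
```

```text
time: 33.5
tool_pos: [0.6598, -0.0665, 0.1322]
tcp_rot: [-1.564, 0.152, -0.15]
wrist_force: [0.4, -0.4, -0.4]
width: 0.803
time: 33.88
tool_pos: [0.6597, -0.0631, 0.1127]
tcp_rot: [-1.564, 0.149, -0.147]
wrist_force: [0.5, -0.9, 0.5]
width: 0.8
t 33.88 pos [659.7 -63.1 112.7] jaw 79.18 tilt 0.1 w 0.8 F [ 0.5 -0.9  0.5] q6 -1.52
turn rv [-0.0014  0.0032 -0.0011] shift AFTER turn (mm) [-0.1 82.7 -2.2] | shift now-frame [-0.1 82.7 -2.3]
```

```bash
python3 -m handwheel '[[0,0.03,-0.001,0,0,0,0.8],[0,0.03,0,0,0,0,0.8],[0,0.018,0,0,0,0,0.8],[0,0,0,0,0,0,0.8],[0,0,0,0,0,0,0.8],[0,0,0,0,0,0,0.8]]'; python3 plan.py 659.1 -65.2 30 79; python3 show.py scene s15 270 190 390 300 5
```

```text
time: 34.62
tool_pos: [0.6618, -0.0657, 0.0375]
tcp_rot: [-1.565, 0.146, -0.153]
wrist_force: [0.1, 0.2, 0.5]
width: 0.797
t 34.62 pos [661.8 -65.7  37.5] jaw 79.1 tilt 0.24 w 0.797 F [0.1 0.2 0.5] q6 -1.52
turn rv [-0.0014  0.0017  0.0039] shift AFTER turn (mm) [-2.7  7.5 -0. ] | shift now-frame [-2.8  7.5 -0. ]
```

View pics/s15.png

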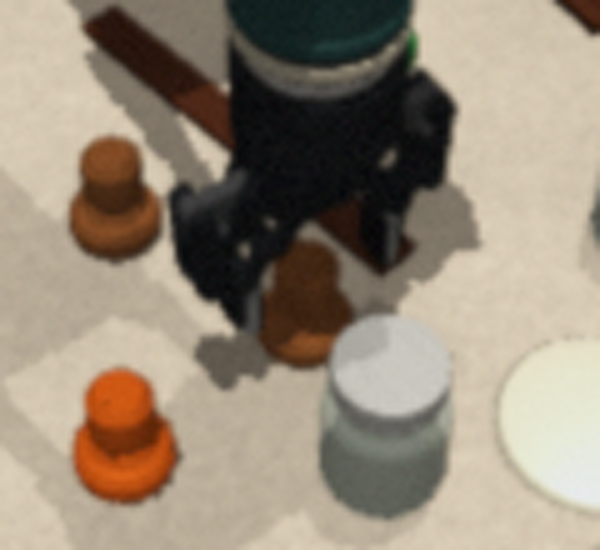

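```bash
python3 -m handwheel '[[-0.001,0.005,0,0,0,0,0.8],[0,0,0,0,0,0,0.8],[0,0,0,0,0,0,0.8]]'; python3 plan.py 659.1 -65.2 30 79
```

```text
time: 35.05
tool_pos: [0.6593, -0.0655, 0.0306]
tcp_rot: [-1.564, 0.149, -0.15]
wrist_force: [0.6, -0.6, -0.2]
width: 0.803
t 35.05 pos [659.3 -65.5  30.6] jaw 79.08 tilt 0.08 w 0.803 F [ 0.6 -0.6 -0.2] q6 -1.52
turn rv [-0.0012  0.0015  0.0007] shift AFTER turn (mm) [-0.2  0.6  0.2] | shift now-frame [-0.2  0.6  0.2]
```

```bash
python3 -m handwheel '[[0,0,0,0,0,0,0],[0,0,0,0,0,0,0],[0,0,0,0,0,0,0],[0,0,0,0,0,0,0],[0,0,0,0,0,0,0]]' 40; python3 plan.py 659.1 -65.2 30 79;python3 -m handwheel '[[0,-0.02,0,0,0,0,0],[0,-0.03,0,0,0,0,0],[0,-0.03,0,0,0,0,0],[0,-0.02,0,0,0,0,0],[0,0,0,0,0,0,0],[0,0,0,0,0,0,0]]'; python3 plan.py 595.5 323 132 79
```

```text
time: 35.67
tool_pos: [0.6597, -0.0654, 0.031]
tcp_rot: [-1.564, 0.148, -0.151]
wrist_force: [0.4, 0.5, 1.7]
width: 0.366
t 35.67 pos [659.7 -65.4  31. ] jaw 79.09 tilt 0.11 w 0.366 F [0.4 0.5 1.7] q6 -1.52
turn rv [-0.0013  0.0016  0.0015] shift AFTER turn (mm) [-0.6  1.   0.1] | shift now-frame [-0.6  1.   0.1]
time: 36.42
tool_pos: [0.6585, -0.0654, 0.1298]
tcp_rot: [-1.564, 0.15, -0.149]
wrist_force: [-0.6, -1.0, -0.2]
width: 0.357
t 36.42 pos [658.5 -65.4 129.8] jaw 79.09 tilt 0.07 w 0.357 F [-0.6 -1.  -0.2] q6 -1.52
turn rv [-0.0011  0.0016 -0.0006] shift AFTER turn (mm) [-136.    -2.2  369.2] | shift now-frame [-135.4   -1.7  369.5]
```

```bash
python3 -m handwheel '[[-0.010,-0.002,0.029,0,0,0,0],[-0.018,0,0.048,0,0,0,0],[-0.018,0,0.048,0,0,0,0],[-0.018,0,0.048,0,0,0,0],[-0.018,0,0.048,0,0,0,0],[-0.018,0,0.048,0,0,0,0],[-0.016,0,0.045,0,0,0,0],[-0.012,0,0.033,0,0,0,0]]';python3 -m handwheel '[[-0.008,0,0.0222,0,0,0,0],[0,0,0,0,0,0,0],[0,0,0,0,0,0,0],[0,0,0,0,0,0,0]]'; python3 plan.py 595.5 323 41 79; python3 show.py scene s16 320 70 440 200 5
```

```text
time: 37.42
tool_pos: [0.5975, 0.301, 0.1307]
tcp_rot: [-1.566, 0.15, -0.147]
wrist_force: [0.3, 0.0, 0.0]
width: 0.359
time: 37.92
tool_pos: [0.5959, 0.3214, 0.1328]
tcp_rot: [-1.565, 0.15, -0.151]
wrist_force: [-0.5, -0.2, -0.7]
width: 0.365
t 37.92 pos [595.9 321.4 132.8] jaw 79.01 tilt 0.05 w 0.365 F [-0.5 -0.2 -0.7] q6 -0.92
turn rv [-0.0006  0.0002  0.0007] shift AFTER turn (mm) [-0.7 91.8  1.5] | shift now-frame [-0.8 91.8  1.4]
```

View pics/s16.png

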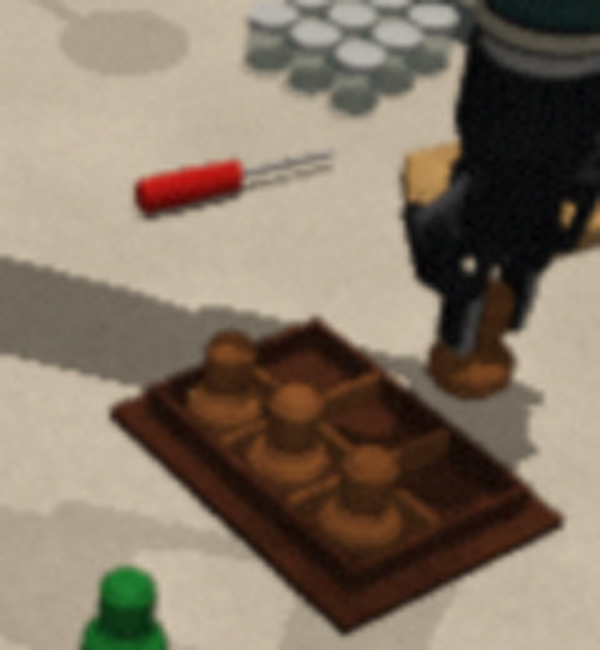

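```bash
python3 -m handwheel '[[-0.0007,0.03,0.0014,0,0,0,0],[0,0.03,0,0,0,0,0],[0,0.015,0,0,0,0,0],[0,0.008,0,0,0,0,0],[0,0.004,0,0,0,0,0],[0,0,0,0,0,0,0],[0,0,0,0,0,0,0]]'; python3 plan.py 595.5 323 41 79
```

```text
time: 38.85
tool_pos: [0.5961, 0.3247, 0.0472]
tcp_rot: [-1.564, 0.147, -0.151]
wrist_force: [-0.3, -0.1, 0.3]
width: 0.36
t 38.85 pos [596.1 324.7  47.2] jaw 79.09 tilt 0.19 w 0.36 F [-0.3 -0.1  0.3] q6 -0.92
turn rv [-0.0023  0.0016  0.0024] shift AFTER turn (mm) [-0.2  6.2 -1.8] | shift now-frame [-0.2  6.2 -1.8]
```

```bash
python3 -m handwheel '[[0,0.002,-0.001,0,0,0,0],[0,0.0015,0,0,0,0,0],[0,0,0,0,0,0,0],[0,0,0,0,0,0,0]]'; python3 plan.py 595.5 323 41 79;  python3 -m handwheel '[[0,0.001,0,0,0,0,0],[0,0.001,0,0,0,0,0],[0,0,0,0,0,0,0]]'
```

```text
time: 39.35
tool_pos: [0.5951, 0.3234, 0.0425]
tcp_rot: [-1.565, 0.149, -0.15]
wrist_force: [-0.1, 0.2, -1.4]
width: 0.367
t 39.35 pos [595.1 323.4  42.5] jaw 79.09 tilt 0.08 w 0.367 F [-0.1  0.2 -1.4] q6 -0.92
turn rv [-0.0012  0.0016  0.0009] shift AFTER turn (mm) [ 0.4  1.5 -0.3] | shift now-frame [ 0.4  1.5 -0.3]
time: 39.72
tool_pos: [0.5953, 0.3234, 0.041]
tcp_rot: [-1.564, 0.148, -0.15]
wrist_force: [-0.6, -0.0, 2.2]
width: 0.363
```

```bash
python3 -m handwheel '[[0,0.0005,0,0,0,0,0],[0,0,0,0,0,0,0.58],[0,0,0,0,0,0,0.58],[0,0,0,0,0,0,0.58],[0,-0.02,0,0,0,0,0.58],[0,-0.03,0,0,0,0,0.58],[0,-0.04,0,0,0,0,0.58],[0,0,0,0,0,0,0.8]]'; python3 -c "
from meas import *; print(knobs())"; python3 plan.py 545.5 -89.9 133 79
```

```text
time: 40.72
tool_pos: [0.5986, 0.3251, 0.1369]
tcp_rot: [-1.559, 0.141, -0.157]
wrist_force: [-0.1, 0.8, 0.1]
width: 0.775
{'top': [[676.2, 733.6, 178], [583.9, 261.1, 122], [545.9, -88.4, 92], [518.0, 273.2, 114], [455.4, 285.9, 119]], 'scene': [[642.8, 720.1, 286], [650.8, 581.1, 236], [451.0, 285.9, 79], [513.1, 273.8, 84], [591.6, 326.0, 89], [579.8, 261.1, 94], [545.3, -91.2, 87]]}
t 40.83 pos [595.8 323.7 132.1] jaw 79.09 tilt 0.26 w 0.798 F [ 0.1 -0.1  0.6] q6 -0.92
turn rv [-0.003   0.0016  0.0033] shift AFTER turn (mm) [  29.5   -0.9 -415.6] | shift now-frame [  28.8   -2.1 -415.6]
```

```bash
python3 -m handwheel '[[0.002,0,-0.030,0,0,0,0.8],[0.0035,0,-0.05,0,0,0,0.8],[0.0035,0,-0.05,0,0,0,0.8],[0.0035,0,-0.05,0,0,0,0.8],[0.0035,0,-0.05,0,0,0,0.8],[0.0035,0,-0.05,0,0,0,0.8],[0.0035,0,-0.05,0,0,0,0.8],[0.003,0,-0.045,0,0,0,0.8]]';python3 -m handwheel '[[0.0025,0,-0.0385,0,0,0,0.8],[0,0.02,0,0,0,0,0.8],[0,0,0,0,0,0,0.8],[0,0,0,0,0,0,0.8],[0,0,0,0,0,0,0.8]]'; python3 plan.py 545.5 -89.9 30 79; python3 show.py scene s17 240 170 360 280 5
```

```text
time: 41.82
tool_pos: [0.548, -0.0514, 0.1283]
tcp_rot: [-1.564, 0.151, -0.149]
wrist_force: [1.6, -0.1, -0.2]
width: 0.8
time: 42.45
tool_pos: [0.5452, -0.0876, 0.1101]
tcp_rot: [-1.565, 0.147, -0.15]
wrist_force: [-0.4, 0.0, -0.2]
width: 0.802
t 42.45 pos [545.2 -87.6 110.1] jaw 79.15 tilt 0.12 w 0.802 F [-0.4  0.  -0.2] q6 -1.59
turn rv [-0.0013  0.0025  0.0016] shift AFTER turn (mm) [ 0.7 80.1 -2.2] | shift now-frame [ 0.6 80.1 -2.3]
```

View pics/s17.png

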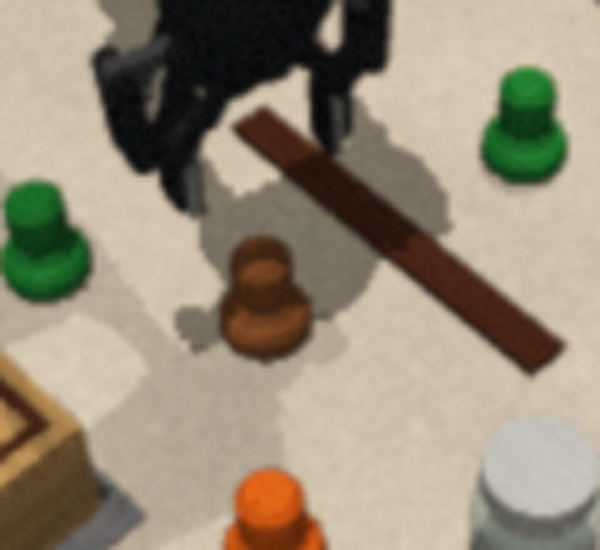

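```bash
python3 -m handwheel '[[0.0005,0.03,-0.002,0,0,0,0.8],[0,0.03,0,0,0,0,0.8],[0,0.02,0,0,0,0,0.8],[0,0,0,0,0,0,0.8],[0,0,0,0,0,0,0.8],[0,0,0,0,0,0,0.8]]'; python3 plan.py 545.5 -89.9 30 79
```

```text
time: 43.25
tool_pos: [0.5463, -0.0903, 0.0311]
tcp_rot: [-1.565, 0.146, -0.152]
wrist_force: [0.1, -0.3, 0.2]
width: 0.803
t 43.25 pos [546.3 -90.3  31.1] jaw 79.1 tilt 0.22 w 0.803 F [ 0.1 -0.3  0.2] q6 -1.59
turn rv [-0.0012  0.0018  0.0037] shift AFTER turn (mm) [-0.9  1.1  0.2] | shift now-frame [-0.9  1.1  0.2]
```

```bash
python3 -m handwheel '[[0,0,0,0,0,0,0],[0,0,0,0,0,0,0],[0,0,0,0,0,0,0],[0,0,0,0,0,0,0],[0,0,0,0,0,0,0]]' 40; python3 plan.py 545.5 -89.9 30 79;python3 -m handwheel '[[0,-0.02,0,0,0,0,0],[0,-0.03,0,0,0,0,0],[0,-0.03,0,0,0,0,0],[0,-0.02,0,0,0,0,0],[0,0,0,0,0,0,0],[0,0,0,0,0,0,0]]'; python3 plan.py 531.7 335.4 132 79
```

```text
time: 43.88
tool_pos: [0.5455, -0.0903, 0.0303]
tcp_rot: [-1.565, 0.148, -0.151]
wrist_force: [0.1, -0.8, 5.7]
width: 0.361
t 43.88 pos [545.5 -90.3  30.3] jaw 79.09 tilt 0.13 w 0.361 F [ 0.1 -0.8  5.7] q6 -1.59
turn rv [-0.0012  0.0016  0.002 ] shift AFTER turn (mm) [-0.1  0.3  0.4] | shift now-frame [-0.1  0.3  0.4]
time: 44.62
tool_pos: [0.5439, -0.09, 0.1282]
tcp_rot: [-1.564, 0.15, -0.149]
wrist_force: [-0.4, -0.0, -1.6]
width: 0.361
t 44.62 pos [543.9 -90.  128.2] jaw 79.09 tilt 0.1 w 0.361 F [-0.4 -0.  -1.6] q6 -1.59
turn rv [-0.0013  0.0016 -0.0011] shift AFTER turn (mm) [-93.2  -3.8 415.2] | shift now-frame [-92.5  -3.2 415.4]
```

```bash
python3 -m handwheel '[[-0.007,-0.004,0.030,0,0,0,0],[-0.011,0,0.05,0,0,0,0],[-0.011,0,0.05,0,0,0,0],[-0.011,0,0.05,0,0,0,0],[-0.011,0,0.05,0,0,0,0],[-0.011,0,0.05,0,0,0,0],[-0.011,0,0.05,0,0,0,0],[-0.011,0,0.045,0,0,0,0]]';python3 -m handwheel '[[-0.009,0,0.04,0,0,0,0],[0,0,0,0,0,0,0],[0,0,0,0,0,0,0],[0,0,0,0,0,0,0],[0,0,0,0,0,0,0]]'; python3 plan.py 531.7 335.4 40.4 79
```

```text
time: 45.62
tool_pos: [0.532, 0.2952, 0.1317]
tcp_rot: [-1.566, 0.15, -0.148]
wrist_force: [0.9, 0.1, -0.8]
width: 0.365
time: 46.25
tool_pos: [0.5322, 0.3337, 0.1338]
tcp_rot: [-1.565, 0.15, -0.151]
wrist_force: [-0.8, 0.7, -0.1]
width: 0.359
t 46.25 pos [532.2 333.7 133.8] jaw 79.0 tilt 0.06 w 0.359 F [-0.8  0.7 -0.1] q6 -0.86
turn rv [-0.0009  0.0001  0.0007] shift AFTER turn (mm) [-0.8 93.4  1.5] | shift now-frame [-0.9 93.4  1.5]
```

```bash
python3 -m handwheel '[[-0.0008,0.03,0.001,0,0,0,0],[0,0.03,0,0,0,0,0],[0,0.017,0,0,0,0,0],[0,0.008,0,0,0,0,0],[0,0.004,0,0,0,0,0],[0,0,0,0,0,0,0],[0,0,0,0,0,0,0]]'; python3 plan.py 531.7 335.4 40.4 79
```

```text
time: 47.12
tool_pos: [0.5324, 0.3366, 0.0461]
tcp_rot: [-1.563, 0.147, -0.151]
wrist_force: [-0.5, 0.6, -0.7]
width: 0.367
t 47.12 pos [532.4 336.6  46.1] jaw 79.09 tilt 0.2 w 0.367 F [-0.5  0.6 -0.7] q6 -0.86
turn rv [-0.0024  0.0016  0.0024] shift AFTER turn (mm) [-0.4  5.7 -1.3] | shift now-frame [-0.5  5.7 -1.3]
```

```bash
python3 -m handwheel '[[0,0.002,-0.001,0,0,0,0],[0,0.0015,0,0,0,0,0],[0,0,0,0,0,0,0],[0,0,0,0,0,0,0]]'; python3 plan.py 531.7 335.4 41 79;  python3 -m handwheel '[[0,0.001,0,0,0,0,0],[0,0.001,0,0,0,0,0],[0,0,0,0,0,0,0]]'
```

```text
time: 47.62
tool_pos: [0.5314, 0.3351, 0.0415]
tcp_rot: [-1.565, 0.149, -0.15]
wrist_force: [-0.8, -0.1, -0.6]
width: 0.359
t 47.62 pos [531.4 335.1  41.5] jaw 79.09 tilt 0.09 w 0.359 F [-0.8 -0.1 -0.6] q6 -0.86
turn rv [-0.0012  0.0016  0.001 ] shift AFTER turn (mm) [0.2 0.5 0.3] | shift now-frame [0.2 0.5 0.3]
time: 48.0
tool_pos: [0.5316, 0.3352, 0.0403]
tcp_rot: [-1.564, 0.148, -0.15]
wrist_force: [-2.6, -1.0, 4.9]
width: 0.362
```

```bash
python3 -m handwheel '[[0,0,0,0,0,0,0.58],[0,0,0,0,0,0,0.58],[0,0,0,0,0,0,0.58],[0,-0.02,0,0,0,0,0.58],[0,-0.04,0,0,0,0,0.58],[0,-0.05,0,0,0,0,0.58],[0,-0.05,0,0,0,0,1],[0,-0.01,0,0,0,0,1]]'; python3 -m handwheel '[[-0.01,0,-0.04,0,0,0,1],[-0.01,0,-0.05,0,0,0,1],[0,0,-0.05,0,0,0,1],[0.01,0,-0.05,0,0,0,1],[0.01,0,-0.05,0,0,0,1],[0.01,0,-0.05,0,0,0,1],[0,0,0,0,0,0,1],[0,0,0,0,0,0,1]]'
python3 - <<'E'
from meas import *
print(knobs())
for n in("top","scene"):
    d=optics.read_camera(n);P=cloud(d);hsv=cv2.cvtColor(d["image"],cv2.COLOR_RGB2HSV)
    cv2.imwrite(f"pics/{n}18.png",d["image"][:,:,::-1])
    z=P[:,:,2];near=np.hypot(P[:,:,0]-.472,P[:,:,1]+.304)<.17
    m=near&(z>0.1)&(z<.12)&(hsv[:,:,2]<130)
    print(n,"handle",rect(P[m]))
    m=near&(z>0.065)&(z<0.088); print("top pts",rect(P[m]))
    z2=(np.hypot(P[:,:,0]-.525,P[:,:,1]-.303)<.17)&(z>.012)
    print("max tray z",np.nanpercentile(z[z2],[50,99,100]))
E
python3 plan.py 471.5 -304 215 92.2
```

```text
time: 49.0
tool_pos: [0.5341, 0.3366, 0.2168]
tcp_rot: [-1.558, 0.142, -0.157]
wrist_force: [0.3, 0.1, -0.3]
width: 0.969
time: 50.0
tool_pos: [0.486, 0.0485, 0.2092]
tcp_rot: [-1.564, 0.15, -0.151]
wrist_force: [-0.4, -0.7, 0.6]
width: 0.999
{'top': [[677.5, 733.3, 178], [654.0, 576.6, 220], [596.1, 325.5, 120], [583.9, 261.2, 122], [533.1, 336.4, 120], [517.6, 273.1, 116], [455.4, 285.7, 122]], 'scene': [[645.4, 723.1, 281], [649.7, 581.8, 240], [450.8, 286.4, 78], [528.0, 337.7, 81], [513.2, 273.7, 85], [591.8, 325.6, 90], [579.2, 261.3, 90]]}
top handle (array([ 468.4, -302.1]), array([97.9, 20.9]), np.float32(1.93))
top pts (array([ 467.3, -260.5]), array([224.4, 245.5]), np.float32(-87.49))
max tray z [0.02900453 0.07523584 0.07752604]
scene handle (array([ 467.6, -304. ]), array([98.7, 19.1]), np.float32(2.26))
top pts (array([ 463.2, -264.4]), array([229.1, 237.2]), np.float32(-87.64))
max tray z [0.03015645 0.07381655 0.07638321]
t 50.2 pos [486.1  49.5 209.1] jaw 79.2 tilt 0.09 w 1.0 F [-0.4 -0.4  0.1] q6 -1.33
turn rv [-0.0013 -0.2269  0.0009] shift AFTER turn (mm) [ -28.2   -5.9 -352.7] | shift now-frame [  51.9   -6.4 -350. ]
```

View pics/scene18.png

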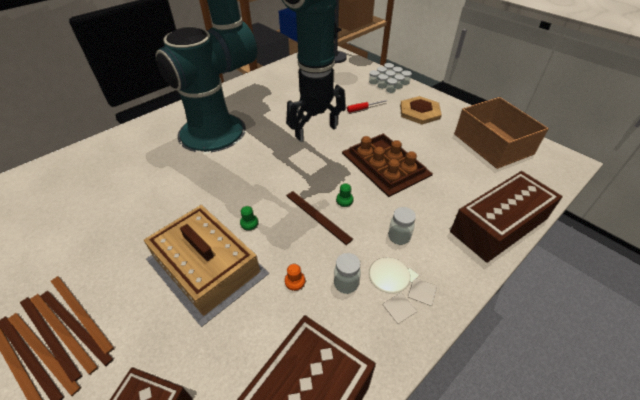

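View pics/top18.png

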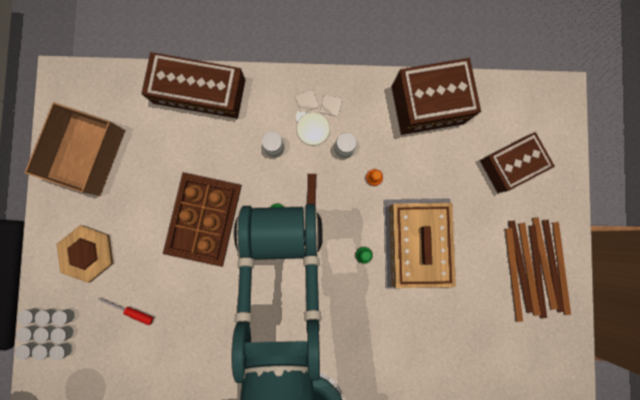

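```bash
python3 plan.py 468.3 -303.4 215 92.2; python3 -m handwheel '[[0,0,0,0,-0.1135,0,1],[0,0,0,0,-0.1135,0,1],[-0.003,-0.0008,-0.038,0,0,0,1],[-0.004,-0.0008,-0.05,0,0,0,1],[-0.004,-0.0008,-0.05,0,0,0,1],[-0.004,-0.0008,-0.05,0,0,0,1],[-0.004,-0.0008,-0.05,0,0,0,1],[-0.004,-0.0008,-0.05,0,0,0,1]]';  python3 -m handwheel '[[-0.004,0,-0.04,0,0,0,1],[-0.0025,0,-0.0238,0,0,0,1],[0,0,0,0,0,0,1],[0,0,0,0,0,0,1],[0,0,0,0,0,0,1]]'; python3 plan.py 468.3 -303.4 83 92.2
```

```text
t 50.2 pos [486.1  49.5 209.1] jaw 79.2 tilt 0.09 w 1.0 F [-0.4 -0.4  0.1] q6 -1.33
turn rv [-0.0013 -0.2269  0.0009] shift AFTER turn (mm) [ -31.4   -5.9 -351.9] | shift now-frame [  48.6   -6.4 -350. ]
time: 51.2
tool_pos: [0.4741, -0.241, 0.2137]
tcp_rot: [-1.569, -0.031, 0.029]
wrist_force: [0.1, 0.5, -0.6]
width: 1.002
time: 51.82
tool_pos: [0.4698, -0.303, 0.2135]
tcp_rot: [-1.569, -0.031, 0.029]
wrist_force: [-0.2, -0.1, -0.1]
width: 1.006
t 51.83 pos [ 469.8 -303.   213.5] jaw 92.19 tilt 0.11 w 1.006 F [-0.2 -0.1 -0.1] q6 -2.23
turn rv [-0.0015 -0.0002  0.0012] shift AFTER turn (mm) [ -1.5 130.5  -0.4] | shift now-frame [ -1.7 130.5  -0.6]
```

```bash
python3 -m handwheel '[[-0.0015,0.03,-0.0004,-0.0015,0,0.0012,1],[0,0.03,0,0,0,0,1],[0,0.03,0,0,0,0,1],[0,0.02,0,0,0,0,1],[0,0.015,0,0,0,0,1],[0,0.003,0,0,0,0,1],[0,0,0,0,0,0,1],[0,0,0,0,0,0,1]]'; python3 plan.py 468.3 -303.4 83 92.2; python3 show.py scene s19 140 140 280 320 3
```

```text
time: 52.82
tool_pos: [0.4689, -0.3053, 0.0867]
tcp_rot: [-1.572, -0.03, 0.027]
wrist_force: [0.0, 0.1, -0.6]
width: 1.0
t 52.83 pos [ 468.9 -305.3   86.7] jaw 92.1 tilt 0.14 w 1.0 F [ 0.   0.1 -0.6] q6 -2.23
turn rv [ 0.0017 -0.0018  0.0017] shift AFTER turn (mm) [-0.5  3.7  1.9] | shift now-frame [-0.5  3.7  1.9]
```

View pics/s19.png

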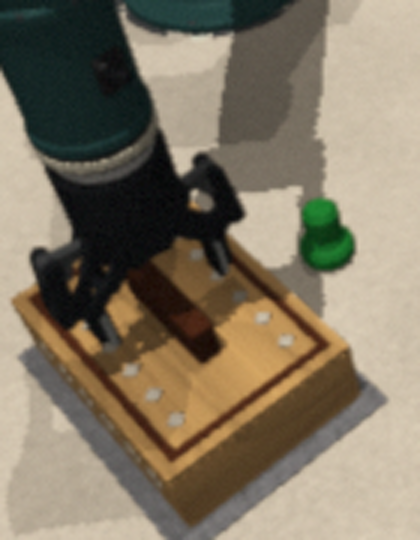

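```bash
python3 -m handwheel '[[-0.0005,0.003,0.0019,0.0017,-0.0018,0.0017,1],[0,0,0,0,0,0,1],[0,0,0,0,0,0,0],[0,0,0,0,0,0,0],[0,0,0,0,0,0,0],[0,0,0,0,0,0,0],[0,0,0,0,0,0,0],[0,0,0,0,0,0,0]]' 80; python3 plan.py 468.3 -303.4 83 92.2; python3 -m handwheel '[[0,-0.005,0,0,0,0,0],[0,-0.01,0,0,0,0,0],[0,-0.02,0,0,0,0,0],[0,-0.03,0,0,0,0,0],[0,-0.03,0,0,0,0,0],[0,-0.03,0,0,0,0,0],[0,0,0,0,0,0,0],[0,0,0,0,0,0,0]]'; python3 plan.py 525.5 303.5 215 79;python3 show.py scene s20 140 100 280 320 3
```

```text
time: 53.88
tool_pos: [0.4677, -0.3032, 0.0829]
tcp_rot: [-1.57, -0.029, 0.031]
wrist_force: [-0.1, -0.6, 1.6]
width: 0.222
t 53.88 pos [ 467.7 -303.2   82.9] jaw 92.2 tilt 0.08 w 0.222 F [-0.1 -0.6  1.6] q6 -2.23
turn rv [-0.0007 -0.     -0.0013] shift AFTER turn (mm) [ 0.5 -0.1 -0.2] | shift now-frame [ 0.5 -0.1 -0.2]
time: 54.88
tool_pos: [0.467, -0.3025, 0.2062]
tcp_rot: [-1.568, -0.028, 0.033]
wrist_force: [-0.1, -0.0, -6.0]
width: 0.223
t 54.88 pos [ 467.  -302.5  206.2] jaw 92.2 tilt 0.23 w 0.223 F [-0.1 -0.  -6. ] q6 -2.23
turn rv [-0.0021  0.2304 -0.0035] shift AFTER turn (mm) [-58.2  -8.8 606. ] | shift now-frame [ 81.7  -7.6 603.3]
```

View pics/s20.png

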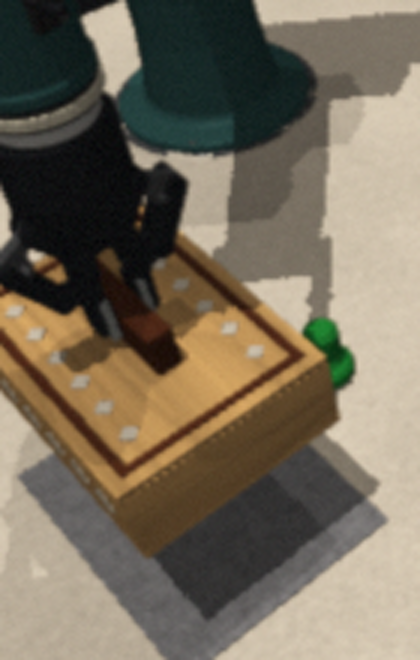

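```bash
python3 -m handwheel '[[0,-0.005,0,0,0.058,0,0],[0,0,0,0,0.058,0,0],[0,0,0,0,0.058,0,0],[0,0,0,0,0.056,0,0],[0,0,0,0,0,0,0],[0,0,0,0,0,0,0]]'; python3 plan.py 525.5 303.5 215 79
```

```text
time: 55.68
tool_pos: [0.4672, -0.3027, 0.2113]
tcp_rot: [-1.564, 0.153, -0.147]
wrist_force: [-0.2, -0.3, -4.7]
width: 0.218
t 55.67 pos [ 467.2 -302.7  211.3] jaw 79.08 tilt 0.24 w 0.218 F [-0.2 -0.3 -4.7] q6 -2.0
turn rv [-0.0016  0.0013 -0.0038] shift AFTER turn (mm) [-58.4  -3.7 606.2] | shift now-frame [-57.7  -2.5 606.3]
```

```bash
python3 -m handwheel '[[-0.002,-0.001,0.02,-0.0016,0,-0.003,0],[-0.004,-0.0005,0.04,0,0,0,0],[-0.004,-0.0005,0.04,0,0,0,0],[-0.004,-0.0005,0.04,0,0,0,0],[-0.004,0,0.04,0,0,0,0],[-0.004,0,0.04,0,0,0,0],[-0.004,0,0.04,0,0,0,0],[-0.004,0,0.04,0,0,0,0]]';python3 -m handwheel '[[-0.004,0,0.04,0,0,0,0],[-0.004,0,0.04,0,0,0,0],[-0.004,0,0.04,0,0,0,0],[-0.004,0,0.04,0,0,0,0],[-0.004,0,0.04,0,0,0,0],[-0.004,0,0.04,0,0,0,0],[-0.003,0,0.03,0,0,0,0],[-0.002,0,0.02,0,0,0,0]]'; python3 -m handwheel '[[0,0,0,0,0,0,0],[0,0,0,0,0,0,0],[0,0,0,0,0,0,0]]';python3 plan.py 525.5 303.5 150 79
```

```text
time: 56.68
tool_pos: [0.4949, -0.0006, 0.2149]
tcp_rot: [-1.566, 0.149, -0.151]
wrist_force: [1.0, -0.4, -4.3]
width: 0.218
time: 57.68
tool_pos: [0.5213, 0.2893, 0.2144]
tcp_rot: [-1.567, 0.149, -0.149]
wrist_force: [-0.6, -0.9, -4.3]
width: 0.218
time: 58.05
tool_pos: [0.5221, 0.2864, 0.2145]
tcp_rot: [-1.567, 0.151, -0.152]
wrist_force: [-0.3, -0.6, -4.8]
width: 0.221
t 58.05 pos [522.1 286.4 214.5] jaw 78.97 tilt 0.1 w 0.221 F [-0.3 -0.6 -4.8] q6 -0.92
turn rv [ 0.0013 -0.0006  0.001 ] shift AFTER turn (mm) [ 0.  64.5 17.5] | shift now-frame [-0.  64.5 17.5]
```

```bash
python3 -m handwheel '[[0,0,0.009,0.0013,0,0.001,0],[0,0,0.0085,0,0,0,0],[0,0.02,0,0,0,0,0],[0,0.02,0,0,0,0,0],[0,0,0,0,0,0,0],[0,0,0,0,0,0,0],[0,0,0,0,0,0,0]]';python3 plan.py 525.5 303.5 150 79; python3 show.py scene s21 310 30 460 220 4; python3 - <<'E'
from meas import *
for n in("top","scene"):
    d=optics.read_camera(n);P=cloud(d);hsv=cv2.cvtColor(d["image"],cv2.COLOR_RGB2HSV)
    z=P[:,:,2];near=np.hypot(P[:,:,0]-.525,P[:,:,1]-.303)<.17
    m=near&(z>0.145)&(z<.173)&(hsv[:,:,2]>100)&(hsv[:,:,1]>80)
    print(n,"top pts",rect(P[m]),np.median(P[m],axis=0).round(4))
    p=P[m]; A=np.c_[p[:,:2],np.ones(len(p))]; c,*_=np.linalg.lstsq(A,p[:,2],rcond=None); print("slope",np.degrees(c[:2]).round(2))
E
```

```text
time: 58.92
tool_pos: [0.5262, 0.3048, 0.1754]
tcp_rot: [-1.564, 0.149, -0.152]
wrist_force: [0.4, -0.2, -4.9]
width: 0.217
t 58.92 pos [526.2 304.8 175.4] jaw 79.02 tilt 0.11 w 0.217 F [ 0.4 -0.2 -4.9] q6 -0.9
turn rv [-0.0014  0.0003  0.0013] shift AFTER turn (mm) [-0.4 25.4 -1.4] | shift now-frame [-0.4 25.4 -1.4]
top top pts (array([528. , 305.6]), array([160. , 224.5]), np.float32(-10.76)) [0.5495 0.2803 0.1664]
slope [0.28 0.25]
scene top pts (array([524.8, 305.5]), array([162.5, 228.1]), np.float32(-11.18)) [0.569  0.2807 0.1666]
slope [0.01 0.05]
```

View pics/s21.png

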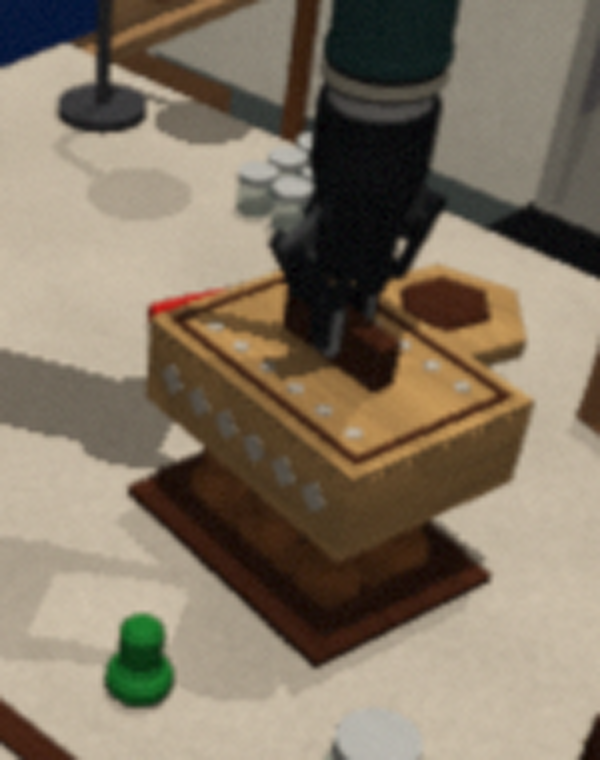

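```bash
python3 -m handwheel '[[0,0.012,-0.0014,-0.001,0,0.001,0],[0,0.015,0,0,0,0,0],[0,0.012,0,0,0,0,0],[0,0.005,0,0,0,0,0],[0,0,0,0,0,0,0],[0,0,0,0,0,0,0],[0,0,0,0,0,0,0]]';python3 plan.py 525.5 303.3 90 79; python3 show.py scene s22 320 60 450 210 5
```

```text
time: 59.95
tool_pos: [0.5258, 0.3035, 0.1313]
tcp_rot: [-1.565, 0.15, -0.151]
wrist_force: [0.2, -0.3, -4.1]
width: 0.218
t 59.95 pos [525.8 303.5 131.3] jaw 79.02 tilt 0.02 w 0.218 F [ 0.2 -0.3 -4.1] q6 -0.9
turn rv [-0.0003  0.0004  0.0002] shift AFTER turn (mm) [-0.2 41.3 -0.2] | shift now-frame [-0.2 41.3 -0.2]
```

View pics/s22.png

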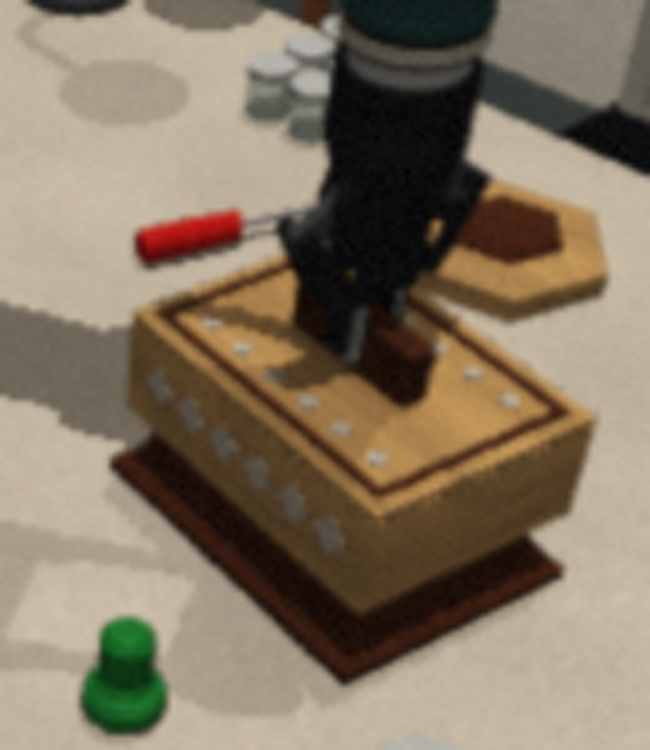

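Cover at scene ≈(390,150), aligned with the plinth. Lower in small steps, watching force.

```bash
python3 -m handwheel '[[0,0.006,0,0,0,0,0],[0,0.006,0,0,0,0,0],[0,0.005,0,0,0,0,0],[0,0.004,0,0,0,0,0],[0,0,0,0,0,0,0]]';python3 plan.py 525.5 303.3 90 79; python3 -m handwheel '[[0,0.004,0,0,0,0,0],[0,0.004,0,0,0,0,0],[0,0.003,0,0,0,0,0],[0,0.003,0,0,0,0,0],[0,0,0,0,0,0,0]]';python3 plan.py 525.5 303.3 90 79
```

```text
time: 60.62
tool_pos: [0.5248, 0.303, 0.1089]
tcp_rot: [-1.567, 0.152, -0.149]
wrist_force: [0.1, -0.4, -4.1]
width: 0.214
t 60.62 pos [524.8 303.  108.9] jaw 79.02 tilt 0.13 w 0.214 F [ 0.1 -0.4 -4.1] q6 -0.9
turn rv [ 0.0013  0.0004 -0.0018] shift AFTER turn (mm) [ 0.6 18.9  0.5] | shift now-frame [ 0.6 18.9  0.5]
time: 61.25
tool_pos: [0.5249, 0.303, 0.0951]
tcp_rot: [-1.566, 0.152, -0.149]
wrist_force: [-1.6, 1.5, -5.5]
width: 0.215
t 61.25 pos [524.9 303.   95.1] jaw 79.02 tilt 0.11 w 0.215 F [-1.6  1.5 -5.5] q6 -0.9
turn rv [ 0.001   0.0004 -0.0015] shift AFTER turn (mm) [0.5 5.1 0.4] | shift now-frame [0.5 5.1 0.4]
```

Past the rim with no contact; 5 mm remaining.

```bash
python3 -m handwheel '[[0,0.002,0,0,0,0,0],[0,0.001,0,0,0,0,0],[0,0.001,0,0,0,0,0],[0,0,0,0,0,0,0]]'; python3 -m handwheel '[[0,0.001,0,0,0,0,0],[0,0,0,0,0,0,0]]'; python3 -m handwheel '[[0,0.001,0,0,0,0,0],[0,0,0,0,0,0,0]]'; python3 -m handwheel '[[0,0.0005,0,0,0,0,0],[0,0,0,0,0,0,0]]'
```

```text
time: 61.75
tool_pos: [0.5252, 0.3031, 0.0915]
tcp_rot: [-1.566, 0.151, -0.15]
wrist_force: [-0.1, -0.6, -4.7]
width: 0.214
time: 62.0
tool_pos: [0.5251, 0.3031, 0.0905]
tcp_rot: [-1.566, 0.151, -0.15]
wrist_force: [0.6, -0.2, -5.5]
width: 0.216
time: 62.25
tool_pos: [0.5253, 0.3031, 0.0899]
tcp_rot: [-1.566, 0.151, -0.15]
wrist_force: [-0.9, -1.5, -1.9]
width: 0.218
time: 62.5
tool_pos: [0.5253, 0.3031, 0.0899]
tcp_rot: [-1.566, 0.151, -0.15]
wrist_force: [-3.3, -3.8, 3.5]
width: 0.217
```

Contact exactly at the predicted 89.9 mm (home). Release and check.

```bash
python3 -m handwheel '[[0,0,0,0,0,0,1],[0,0,0,0,0,0,1],[0,0,0,0,0,0,1],[0,0,0,0,0,0,1],[0,0,0,0,0,0,1]]'; python3 -m handwheel '[[0,-0.02,0,0,0,0,1],[0,-0.04,0,0,0,0,1],[0,-0.05,0,0,0,0,1],[0,-0.03,0,0,0,0,1],[-0.04,0,-0.03,0,0,0,1],[-0.04,0,-0.04,0,0,0,1],[-0.03,0,-0.05,0,0,0,1],[0,0,-0.05,0,0,0,1]]';python3 -m handwheel '[[0,0,-0.05,0,0,0,1],[0,0,-0.05,0,0,0,1],[0,0,0,0,0,0,1],[0,0,0,0,0,0,1]]'
python3 - <<'E'
from meas import *
for n in("top","scene"):
    d=optics.read_camera(n);P=cloud(d);hsv=cv2.cvtColor(d["image"],cv2.COLOR_RGB2HSV)
    cv2.imwrite(f"pics/{n}23.png",d["image"][:,:,::-1])
    z=P[:,:,2];near=np.hypot(P[:,:,0]-.525,P[:,:,1]-.303)<.17
    m=near&(z>0.072)&(z<.095)&(hsv[:,:,2]>100)&(hsv[:,:,1]>80)
    p=P[m];A=np.c_[p[:,:2],np.ones(len(p))]; c,*_=np.linalg.lstsq(A,p[:,2],rcond=None)
    print(n,"top pts",rect(p),"z",np.median(p[:,2]).round(4),"slope",np.degrees(c[:2]).round(2))
    m=((z>0.05)&(np.hypot(P[:,:,0]-.737,P[:,:,1])<.15)&(abs(P[:,:,0]-.737)<.045)).astype(np.uint8)
    nn,l,st,cc=cv2.connectedComponentsWithStats(m)
    for i in range(1,nn):
        if st[i,4]>100:
            q=P[l==i];t=q[q[:,2]>.078];print("jar",((t.max(0)+t.min(0))/2).round(3),st[i,4])
E
```

```text
time: 63.12
tool_pos: [0.5252, 0.3032, 0.089]
tcp_rot: [-1.566, 0.151, -0.15]
wrist_force: [0.4, -0.4, -0.2]
width: 1.002
time: 64.12
tool_pos: [0.3831, 0.1566, 0.2306]
tcp_rot: [-1.565, 0.148, -0.149]
wrist_force: [1.0, -1.4, -0.2]
width: 0.998
time: 64.62
tool_pos: [0.3665, 0.0593, 0.2305]
tcp_rot: [-1.565, 0.15, -0.152]
wrist_force: [0.2, 0.9, 0.5]
width: 1.003
top top pts (array([527.2, 304.1]), array([160.5, 224. ]), np.float32(-11.02)) z 0.0808 slope [0.06 0.08]
jar [0.735 0.11  0.086] 388
jar [ 0.737 -0.089  0.085] 390
scene top pts (array([524.1, 302.3]), array([160. , 226.2]), np.float32(-10.99)) z 0.0809 slope [-0.12  0.18]
jar [0.733 0.109 0.084] 534
jar [ 0.734 -0.091  0.084] 654
```

View pics/scene23.png

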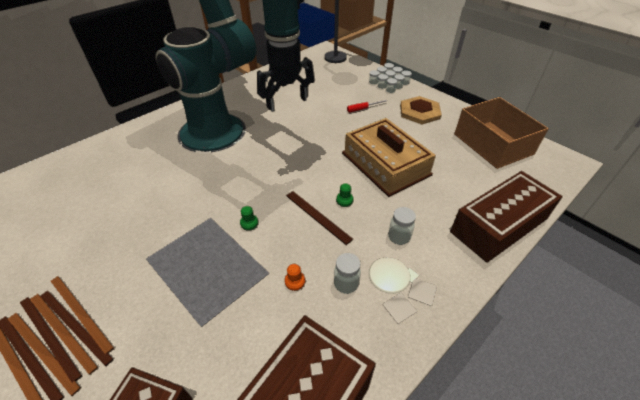

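View pics/top23.png

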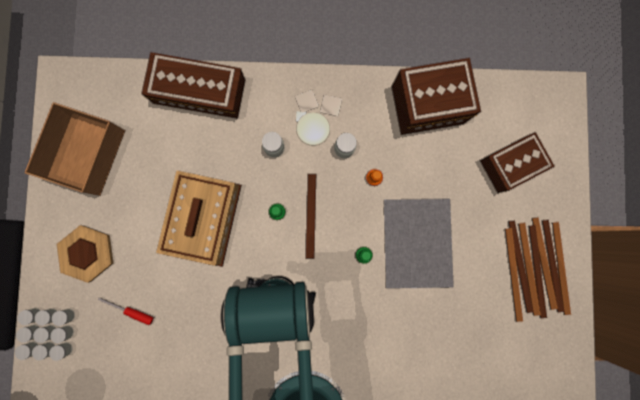

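```bash
python3 -c "
from workcell import workorder; print(workorder.finish_job())"
```

```text
the job is handed in; nothing more can be done
None
```

The job is done and handed in at about 65 s of the 210 s allowed. I lifted the cover off and set it on the pad. All five walnut knobs I found on the table now stand foot down in wells 0, 1, 2, 4 and 5, and the cover is back on the tray. One knob was knocked about 5 cm aside during the run; I measured it again before picking it up. The green and orange look-alikes were left alone.

**Last checks:**
- **Knobs:** before covering, both cameras showed five knob tops at the placed positions and none left on the table.
- **Cover:** it touched the plinth at the predicted height, with only a few newtons of contact force. Its top measures 80.8 mm above the table (80 mm nominal) and level to about 0.2°. It sits within about 1 mm of the tray's centre.
- **Jars:** both measure where they were at the start, to within about 2 mm in the overhead camera.
- **Robot:** the gripper is open and clear of everything.

**Failed or disagreeing checks:** none failed. The two cameras disagreed by up to 3 mm in y on the loose knobs (about 5 mm in x on the knobs in the wells). I used the average when picking, and this stayed within the play of the wells and the rim.

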